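# Restock the tilt-out deodoriser bin

### The arm

A 6-joint arm with a two-finger parallel gripper is mounted at the origin on the work surface. World frame = base frame: x ahead of the robot, y to its left, z up, the work surface at z = 0. Lengths are in mm, angles in rad, forces in N, time in s.
With the tool pointing down it reaches from about 375 to 825 mm from the base axis. Payload 5.5 kg.
Tool frame: the origin (TCP) lies at the very end of the fingers, on their centre line; the grasp point (between the pads) lies 19 mm behind it; z points along the fingers, y is the direction in which the jaws open and shut (so a half turn about z gives the same grasp; the last joint's range is limited). The gripper opens to 85 mm and grips with 20 to 120 N. Pads are 22 mm wide; open, the fingers measure 114 mm over their backs; the gripper's body (76 mm by 85 mm) begins 54 mm behind the grasp point. The pads swing forward as they close: fully open they stand 13 mm farther back than shut.
Start: joints at [-1.3, 0.314, -0.047, 1.21, 0, 1.571], TCP at [160.498, -578.131, 231.299] pointing down, gripper open.
Joint ranges: [-2.67, 2.67], [-0.69, 1.73], [-1.03, 1.25], [-2.08, 2.16], [-1.42, 1.45], [-3.14, 3.14]. Speed limits (rad/s): [2.39, 2.39, 3.01, 3.14, 3.14, 3.14].

### API

Orientations are given as a unit quaternion [w, x, y, z].
In Python, from plant import * gives the robot as it stands.
- The arm moves only by the tool drive_tool, never from a script. Its argument "increments" is a list of rows, each an object of numbers: "dx", "dy", "dz": the shift along the tool's x, y, z in mm; "wx", "wy", "wz": the turn, a rotation vector about the tool's x, y, z in rad; "claw": the finger opening in mm, from 0 to 85.4. In form: [{"dx": .., "dy": .., "dz": .., "wx": .., "wy": .., "wz": .., "claw": ..}, ...]. A call has 1 to 5 rows; each row is the pose to reach, as a shift and turn from the pose measured when the call began, along the tool's axes at that moment; what a row does not reach only later rows make up. A row lasts 1/10 s, in which the tool goes at most 50 mm and 8.59 degrees, less where a joint would pass 70% of its speed; a pose out of reach is approached as far as the arm can. A call with a gripper value outside its range is refused whole. The fingers move at their own pace and stop on an object; "grip_force" is the grip in N (left out, the last holds). Time passes only in rows, so rows that repeat a pose let the fingers close. It gives the time, the measured TCP pose, the force and the opening at its end, in the units of the state.
- read_state(): the state, without advancing time (a new reading comes with each control period).
- get_image(name): name is "scene" or "top"; returns a dict with "frame" (400x640x3 uint8, blue, green, red), "camera_matrix" (3x3 intrinsics, pixels), "view" (4x4, takes a point from world to camera coordinates). Camera axes: x right, y up, looking along -z (the intrinsics and any distortion apply to the point x, -y, -z); pixel columns grow to the right and rows downward; lengths in mm; the calibration is good to about 2 mm. A picture is of the moment at which its call begins. There is no depth.
- close_job(): hands the job in, once; it reports no verdict.
The state is a dict: "time_s": time; "joints": joint angles; "dq": joint speeds; "tau": joint torques, N m; "tcp_pos": TCP position; "tool_rot": TCP orientation; "ft_force": force on the tool from outside, world axes, zero at the start; "ft_torque": the same for the moment, N m; "opening": opening from 0.0 (shut) to 1.0 (fully open).
Only numpy, scipy, OpenCV 4.12 (cv2) and the standard library are available. Lean on these libraries where they do the work, as an engineer would, in place of code of your own. Each camera call takes 0.05 s, during which the arm holds its last target.

### The job

Pull the tilt-out bin of the small shoe-cupboard unit open to its stop, lay the slotted teal plate flat on the bin's floor, and only then empty all four clay balls from the yellow scoop into the bin on top of the plate. Leave the bin open, the plate lying flat under the balls and the empty scoop standing upright at rest on the table, and do not shove or knock over the other loose things.

Things in the scene. Friction and masses are not known exactly. Their poses are not given: they have to be found in the camera images.
- bin (a joint): Tilt angle of the bin: 0 shut (bin upright), 0.6 rad fully open at its stop, top leaning out towards the robot. The hinge is stiff (about 0.6 N m of friction; about 5 to 8 N at the handle): the bin stays wherever it is left. It starts shut or a little ajar.
- unit: Light-wood unit with a red top that holds the bin, fixed to the table: 150 deep (x) x 194 wide (y) x 184 mm high; origin in the centre of its underside, front at -x facing the robot. The top and the upper sides (above 110 mm) begin 40 mm behind the front, so there is a slot above the shut bin.
- bin_hinge (a point): Middle of the hinge line at the foot of the bin's front, 14 mm above the table, 12 mm behind the unit's front. Axes turn with the bin: y along the hinge, z up the bin's front (vertical when shut, leaning towards the robot as it opens), x from the front into the bin.
- bin_handle (a point): Middle of the bin's dark steel handle bar: round, 12 mm thick, 100 mm long along y, 150 mm up the bin and 54 mm in front of the hinge line (x -54, z +150 in the bin_hinge frame); arms slope up to it; 36 mm clear between bar and the brown wooden front (12 mm thick, 138 mm high). Free from above. Axes as bin_hinge.
- bin_floor (a point): Centre of the bin's inner floor, 56 mm behind and 6 mm above the hinge in its frame. z points out of the bin along its walls, y along the hinge. Inside, the white bin measures 112 mm in x and 150 mm in y; side walls reach 104 mm and rear wall 94 mm above the floor, front 132 mm; walls 6 mm. Open, floor and mouth slope by 0.6 rad, floor falling towards the robot.
- plate: Teal slotted floor plate, 90 mm in x, 134 mm in y, 6 mm thick, 120 g, with an upright lifting tab in the middle: 28 mm in x, 12 mm thick in y, top 68 mm above the underside. Origin: centre of the underside, z up. Fits the bin only with its x along the bin's x (either way round).
- scoop: Yellow open scoop, 98 mm long (x), 68 wide (y), walls 46 high and 4 thick, about 120 g; origin: centre of the underside. Mouth: the open +x end, floor edge 29 mm up at x +49. Floor slopes down 0.22 rad to the back; balls stay until it is tipped mouth down by more. Gripping tab upright on the back wall: at x -47 mm, 10 thick in x, 32 in y, from 46 to 95 mm high.
- ball0_center (a point): Centre of a terracotta clay ball, 26 mm across, 12 g; starts in the scoop.
- ball1_center (a point): Centre of a terracotta clay ball, 26 mm across, 12 g; starts in the scoop.
- ball2_center (a point): Centre of a terracotta clay ball, 26 mm across, 12 g; starts in the scoop.
- ball3_center (a point): Centre of a terracotta clay ball, 26 mm across, 12 g; starts in the scoop.
- bottle0: Bystander: water bottle with blue cap, 64 mm across, 210 mm high, standing; origin under it.
- bottle1: Bystander: the same as bottle0.
- tin: Bystander: flat round metal polish tin, 68 mm across, 28 mm high.
- shoebrush: Bystander: shoe brush, 130 x 45 x 38 mm, bristles down.
- sandal0: Bystander: teal plastic clog sandal, 240 x 80 mm, strap 62 mm high.
- sandal1: Bystander: the other sandal.
- carton: Bystander: small cardboard carton, 80 x 60 x 50 mm.
Not all that is in view belongs to the job. What is shaped like the plate but orange or purple is not meant.

How it is judged:
By the outcome, as a careful person would: the job done as asked, in the order asked, and still so for the second after the job is handed in, with the robot touching nothing.
It also fails if it takes over 72 s, if anything falls off the work surface, if the arm or the gripper's body presses on something with over 40 N, if the wrist force passes 120 N, or if a joint passes its speed limit or range.

## Working session

There is one attempt and no reset: what is moved stays moved. The work goes in short steps, Python scripts to look and compute and a tool call to move; the robot and the scene stay as the last step left them, time stands still between calls to the robot, and variables do not carry over. Pictures are saved under pics/ and viewed, and the job is handed in when it is done.

Besides the shell and the picture viewer there is one more tool, called after "Request:" by a JSON object that holds its "op" and its "data", one argument or row to a line. drive_tool: Moves the arm, as the interface text tells. Its arguments: {"type":"object","properties":{"increments":{"type":"array"},"grip_force":{"type":"number"}},"required":["increments"]}

```bash
ls; mkdir -p pics
python3 - <<'E'
from plant import *
import cv2,json,numpy as np
s=read_state();print(s)
for n in("scene","top"):
    d=get_image(n);cv2.imwrite(f"pics/{n}0.png",d["frame"]);print(n,np.array(d["camera_matrix"]).tolist(),np.round(d["view"],4).tolist(),d.keys())
E
```

```text
pics
{'time_s': 0.0, 'joints': array([-1.30002069e+00,  3.14258735e-01, -4.81014038e-02,  1.21014907e+00,
        5.50310727e-06,  1.57078776e+00]), 'dq': array([6.55400310e-04, 3.55165388e-04, 7.33154976e-04, 7.46411401e-04,
       2.52674682e-05, 3.14323989e-04]), 'tau': array([ 6.36987643e-04, -5.39586389e+01,  3.39749658e+01,  1.92094658e-02,
        1.05142190e-04,  1.38352203e-05]), 'tcp_pos': array([ 160.33664794, -577.58858722,  230.40513467]), 'tool_rot': array([-8.48976931e-04,  9.90848119e-01,  1.34978782e-01, -1.12867942e-04]), 'ft_force': array([-0.46457329, -0.52574705,  0.38468246]), 'ft_torque': array([-0.00413447,  0.03230855,  0.04092041]), 'opening': 0.9978306497282394}
scene [[428.04051036417707, 0.0, 312.7261407794624], [0.0, 428.04051036417707, 198.81467051597215], [0.0, 0.0, 1.0]] [[-0.3582, 0.9333, 0.0246, 289.1168], [-0.5493, -0.232, 0.8028, 158.4371], [0.755, 0.274, 0.5957, -1631.2189], [0.0, 0.0, 0.0, 1.0]] dict_keys(['frame', 'camera_matrix', 'view'])
top [[382.6524070169935, 0.0, 326.45096378684127], [0.0, 382.6524070169935, 204.88498339440906], [0.0, 0.0, 1.0]] [[0.0162, -0.9999, 0.0025, -109.8399], [0.9973, 0.0163, 0.0709, -523.7717], [-0.071, 0.0013, 0.9975, -1429.011], [0.0, 0.0, 0.0, 1.0]] dict_keys(['frame', 'camera_matrix', 'view'])
```

View pics/scene0.png

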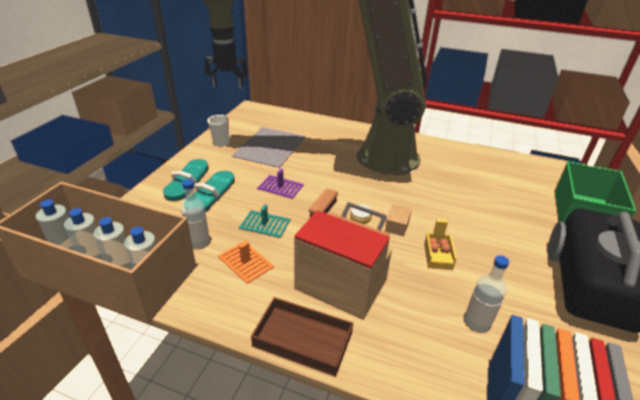

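View pics/top0.png

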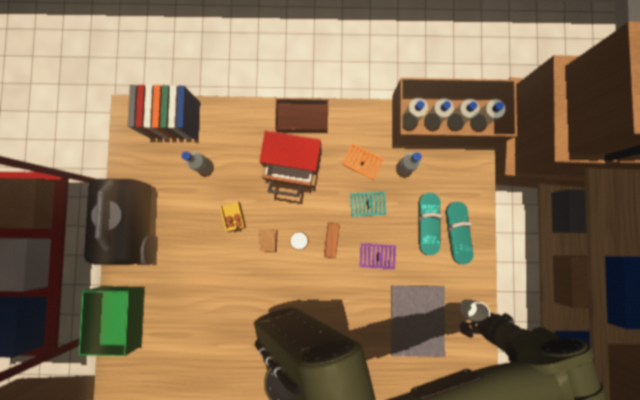

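Candidates for the plate in the top view are teal slotted (368,204), orange (363,162), purple (378,256) and the teal sandals (430,222) and (460,232). I choose (368,204). The scoop is at (232,216) and the unit with the bin at (290,160). Next I take close crops.

Run:
```python
import cv2,numpy as np
t=cv2.imread("pics/top0.png");s=cv2.imread("pics/scene0.png")
def c(im,x,y,w,h,k):return cv2.resize(im[y:y+h,x:x+w],None,fx=k,fy=k,interpolation=cv2.INTER_CUBIC)
a=c(t,340,180,60,50,6);b=c(t,210,190,60,50,6)
cv2.imwrite("pics/c1.png",np.hstack([a,b]))
cv2.imwrite("pics/c2.png",c(t,250,125,80,70,8))
a=c(s,235,195,66,50,6);b=c(s,410,210,66,65,6)
b=b[:300]
cv2.imwrite("pics/c3.png",np.hstack([a,c(s,410,215,66,50,6)]))
```

```text
(no output)
```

View pics/c1.png

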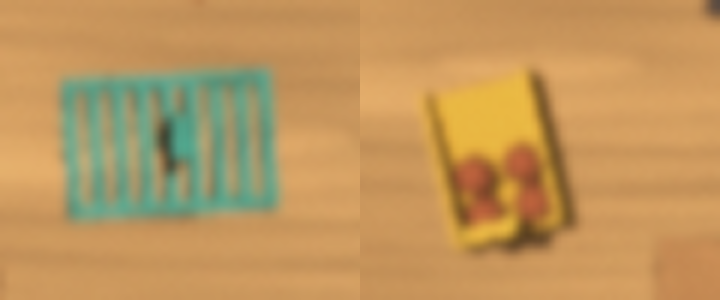

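View pics/c2.png

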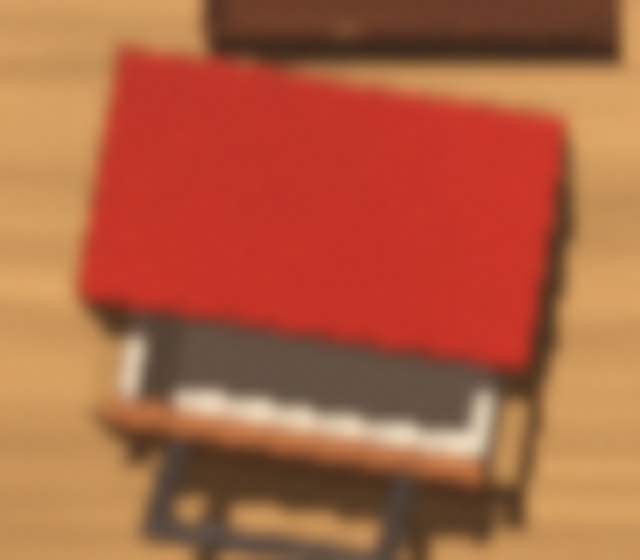

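View pics/c3.png

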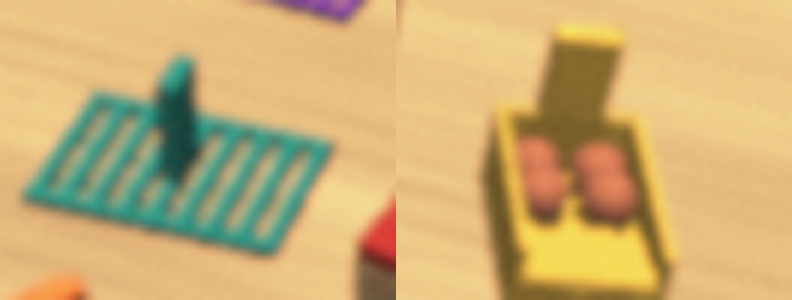

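The crop confirms the teal plate at (368,204), with its tab in the middle. I'll fit the poses from corner pixels.

```bash
cat > h.py <<'E'
import numpy as np,cv2
from scipy.optimize import least_squares
from scipy.spatial.transform import Rotation as R
CAM={"scene":(np.array([[428.04051036417707,0,312.7261407794624],[0,428.04051036417707,198.81467051597215],[0,0,1]]),None),
"top":(np.array([[382.6524070169935,0,326.45096378684127],[0,382.6524070169935,204.88498339440906],[0,0,1]]),None)}
import pickle,os
def views():
    if not os.path.exists("v.pkl"):
        from plant import get_image
        pickle.dump({n:(np.array((d:=get_image(n))["camera_matrix"]),np.array(d["view"])) for n in("scene","top")},open("v.pkl","wb"))
    return pickle.load(open("v.pkl","rb"))
V=views()
def proj(n,P):
    K,T=V[n];P=np.atleast_2d(P);c=P@T[:3,:3].T+T[:3,3];q=np.c_[c[:,0],-c[:,1],-c[:,2]]@K.T
    return q[:,:2]/q[:,2:]
def back(n,uv,z):
    K,T=V[n];u=np.atleast_2d(uv);d=np.linalg.solve(K,np.c_[u,np.ones(len(u))].T).T
    d=np.c_[d[:,0],-d[:,1],-d[:,2]]@T[:3,:3];o=-T[:3,:3].T@T[:3,3]
    return o+d*((z-o[2])/d[:,2])[:,None]
def fit(obs,p0,fixed_z=0):
    # obs: list (cam, local xyz, uv)
    def f(p):
        c,s=np.cos(p[2]),np.sin(p[2]);r=[]
        for n,l,uv in obs:
            w=[p[0]+c*l[0]-s*l[1],p[1]+s*l[0]+c*l[1],l[2]+fixed_z]
            r+=list(proj(n,w)[0]-uv)
        return r
    s=least_squares(f,p0,loss="soft_l1",f_scale=1.);return s.x,np.round(np.array(f(s.x)).reshape(-1,2),1)
def cp(x,y,ox,oy,k):return np.array([(x+.5)/k-.5+ox,(y+.5)/k-.5+oy])
E
python3 - <<'E'
from h import *
A=lambda x,y:cp(x,y,340,180,6); B=lambda x,y:cp(x-360,y,210,190,6); C=lambda x,y:cp(x,y,250,125,8)
S1=lambda x,y:cp(x,y,235,195,6); S2=lambda x,y:cp(x-396,y,410,215,6)
pl=[("top",(45,67,6),A(62,77)),("top",(45,-67,6),A(271,69)),("top",(-45,-67,6),A(277,210)),("top",(-45,67,6),A(69,220))]
print("plate top",*fit(pl,[600,-200,0]))
ps=[("scene",(-45,67,6),S1(332,145)),("scene",(45,67,6),S1(277,253)),("scene",(45,-67,6),S1(25,197)),("scene",(-45,-67,6),S1(98,95)),]
print("plate sc",*fit(ps,[600,-200,0]));print("both",*fit(pl+ps,[600,-200,0]))
sc=[("top",(49,34,46),B(427,93)),("top",(49,-34,46),B(535,70)),("top",(-49,-34,46),B(568,222)),("top",(-49,34,46),B(460,248))]
print("scoop",*fit(sc,[600,150,.3]))
ss=[("scene",(-52,-16,95),S2(557,28)),("scene",(-52,16,95),S2(622,36)),("scene",(-49,-34,46),S2(496,106)),("scene",(-49,34,46),S2(640,120)),("scene",(49,34,46),S2(676,258))]
print("scoop sc",*fit(ss,[600,150,.3]));print(*fit(sc+ss,[600,150,.3]))
u=[("top",(75,97,184),C(120,45)),("top",(75,-97,184),C(567,120)),("top",(-35,-97,184),C(527,370)),("top",(-35,97,184),C(80,295))]
p,r=fit(u,[700,50,0]);print("unit",p,r)
# handle angle
def H(p,a,l):
    c,s=np.cos(a),np.sin(a);x,y,z=l
    X=-63+c*x-s*z;Z=14+s*x+c*z   # lean toward -x
    c,s=np.cos(p[2]),np.sin(p[2]);return [p[0]+c*X-s*y,p[1]+s*X+c*y,Z]
for a in(0,.05,.1,.2,.3):print(a,[(np.round(proj("top",H(p,a,(-54,y,150)))[0],1)) for y in(50,-50)],np.round(proj("top",H(p,a,(-12,0,138)))[0],1))
print(C(155,525),C(388,555))
E
```

```text
plate top [ 5.34071935e+02 -2.59413064e+02  5.80002849e-02] [[-0.1  0.1]
 [ 0.   0. ]
 [ 0.3  0. ]
 [-0.2 -0.2]]
plate sc [ 5.38637951e+02 -2.57276110e+02  7.22822351e-02] [[ 1.1 -0.2]
 [ 0.   0.4]
 [-0.4  0.2]
 [-0.4 -0.5]]
both [ 5.35723914e+02 -2.58717267e+02  6.44838011e-02] [[-0.4 -0.2]
 [-0.2 -0.5]
 [ 0.2 -0.5]
 [-0.3 -0.5]
 [ 1.1 -0.8]
 [-0.2 -0.3]
 [-0.4 -0.7]
 [-0.2 -1.2]]
scoop [4.76882818e+02 2.45865334e+02 2.43176320e-01] [[ 0.   0. ]
 [-0.  -0.2]
 [ 0.   0.2]
 [-0.   0. ]]
scoop sc [ 481.43186222  249.206624   -615.48712931] [[-0.6 -0.4]
 [ 0.3 -0.8]
 [-0.1  0.1]
 [ 0.3 -0.1]
 [ 0.1  1.3]]
[570.26739582 177.17860636 -38.16932556] [[ 29.4 -29.7]
 [ 27.4 -17.4]
 [  9.3 -19.6]
 [ 11.2 -32.4]
 [-17.8  14.4]
 [-18.6  19.3]
 [-16.7  12.1]
 [-20.1  23.1]
 [-49.1  18. ]]
unit [ 6.76587629e+02  2.82798369e+01 -1.47464394e-01] [[ 0.  -0.1]
 [ 0.5 -0.3]
 [ 0.1  0.2]
 [-0.7  0.2]]
0 [array([269.3, 188.4]), array([298.2, 193.2])] [286.2 179.2]
0.05 [array([269. , 190.7]), array([297.8, 195.4])] [285.8 181.2]
0.1 [array([268.8, 192.9]), array([297.6, 197.6])] [285.5 183.2]
0.2 [array([268.4, 197.1]), array([297. , 201.8])] [285.  187.1]
0.3 [array([268.1, 201.1]), array([296.6, 205.8])] [284.5 191. ]
[268.9375 190.1875] [298.0625 193.9375]
```

Run:
```python
import cv2,numpy as np
s=cv2.imread("pics/scene0.png")
cv2.imwrite("pics/c4.png",cv2.resize(s[180:320,270:420],None,fx=5,fy=5,interpolation=cv2.INTER_CUBIC)[:600])
```

```text
(no output)
```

View pics/c4.png

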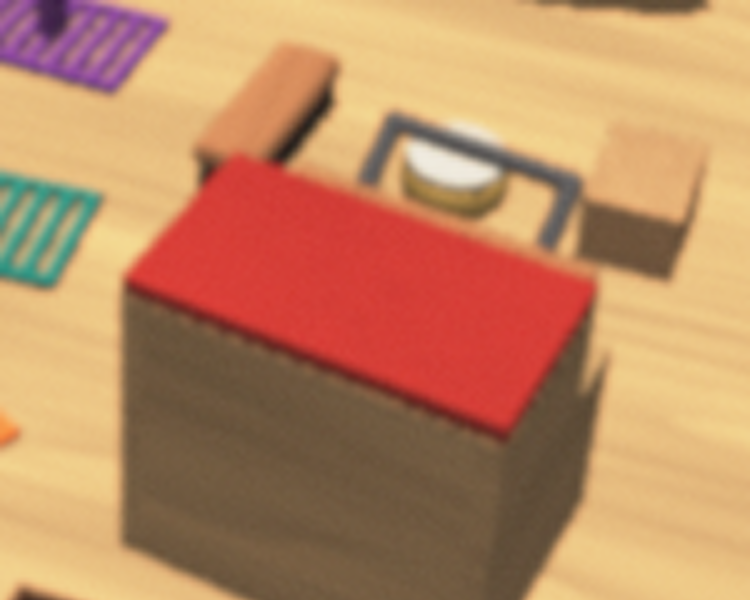

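```bash
cat >> h.py <<'E'
def binpt(p,a,l):
    c,s=np.cos(a),np.sin(a);x,y,z=l
    X=-63+c*x-s*z;Z=14+s*x+c*z
    c,s=np.cos(p[2]),np.sin(p[2]);return np.array([p[0]+c*X-s*y,p[1]+s*X+c*y,Z])
def rotdown(yawy,tilt=0,tiltyaw=None):
    """tool-down; tool y axis along yawy; then tilt so tool z leans by tilt towards heading tiltyaw"""
    y=np.array([np.cos(yawy),np.sin(yawy),0]);z=np.array([0,0,-1.]);x=np.cross(y,z)
    M=R.from_matrix(np.c_[x,y,z])
    if tilt:
        h=np.array([np.cos(tiltyaw),np.sin(tiltyaw),0]);M=R.from_rotvec(np.cross(z,h)*tilt)*M
    return M
def cur():
    from plant import read_state
    s=read_state();q=s["tool_rot"];return s,np.array(s["tcp_pos"]),R.from_quat([q[1],q[2],q[3],q[0]])
def inc(tcp,M,c=None):
    s,p,Q=c or cur()
    d=Q.inv().apply(np.array(tcp)-p)
    w=(Q.inv()*M).as_rotvec();w2=(Q.inv()*M*R.from_rotvec([0,0,np.pi])).as_rotvec()
    print("tcp now",np.round(p,1),"j",np.round(s["joints"],2),"F",np.round(s["ft_force"],1),"t",round(s["time_s"],2),"op",round(s["opening"]*85.4,1))
    print("  d",np.round(d,1),"w",np.round(w,3),"| alt w",np.round(w2,3))
E
python3 - <<'E'
from h import *
B=lambda x,y:cp(x-360,y,210,190,6); C=lambda x,y:cp(x,y,250,125,8)
S2=lambda x,y:cp(x-396,y,410,215,6);D=lambda x,y:cp(x,y,270,180,5)
sc=[("top",(49,34,46),B(427,93)),("top",(49,-34,46),B(535,70)),("top",(-49,-34,46),B(568,222)),("top",(-49,34,46),B(460,248))]
ss=[("scene",(-52,-16,95),S2(557,28)),("scene",(-52,16,95),S2(622,36)),("scene",(-49,-34,46),S2(496,106)),("scene",(-49,34,46),S2(640,120)),("scene",(49,34,46),S2(676,258))]
print(*fit(sc+ss,[478,247,.25]))
u=[("top",(75,97,184),C(120,45)),("top",(75,-97,184),C(567,120)),("top",(-35,-97,184),C(527,370)),("top",(-35,97,184),C(80,295))]
us=[("scene",(-35,-97,184),D(238,155)),("scene",(-35,97,184),D(597,287)),("scene",(75,97,184),D(507,438)),("scene",(75,-97,184),D(126,285))]
print("scene",*fit(us,[676,28,-.147]));p,r=fit(u+us,[676,28,-.147]);print("both",p,r)
hs=[("top",50,C(155,525)),("top",-50,C(388,555)),("scene",-50,D(395,118)),("scene",50,D(578,183))]
f=lambda a:np.concatenate([proj(n,binpt(p,a[0],(-54,y,150)))[0]-uv for n,y,uv in hs])
s=least_squares(f,[.1]);print("ang",s.x,np.round(s.fun,1))
print("tin etc",back("top",[(299,241)],28),back("top",[(268,240)],50),back("top",[(332,240)],38))
p=np.array([677.5,29,-.147])
for a in(s.x[0],.3,.6):print("handle",a,binpt(p,a,(-54,0,150)))
h=binpt(p,s.x[0],(-54,0,150));inc(h+[0,0,80],rotdown(p[2]))
E
```

```text
[4.78552846e+02 2.47813940e+02 2.48283198e-01] [[-0.5 -0.4]
 [-0.6 -0.7]
 [-0.4 -0.3]
 [-0.4 -0.4]
 [-0.6 -1.1]
 [ 0.3 -1.4]
 [-0.2 -0.7]
 [ 0.2 -0.7]
 [-0.6  0.5]]
scene [ 6.84137724e+02  3.03037022e+01 -1.46525624e-01] [[-0.6 -0.1]
 [ 1.4  0.4]
 [ 0.5  0. ]
 [-1.5 -0.8]]
both [ 6.79833044e+02  2.92648085e+01 -1.51047193e-01] [[-0.2 -1.2]
 [ 0.3 -1.1]
 [-0.2 -0.7]
 [-1.  -0.8]
 [-0.2 -1.3]
 [ 1.3 -0.7]
 [ 0.3 -1.4]
 [-1.2 -2.2]]
ang [0.05146483] [-0.3 -0.5 -0.6  0.6  0.4  0.8 -0.5  0.3]
tin etc [[387.99723496  -0.99738997  28.        ]] [[390.35067787 111.49820917  50.        ]] [[ 393.90791673 -123.96124611   38.        ]]
handle 0.05146482934741907 [554.19948171  47.25687026 161.02352255]
handle 0.3 [520.29771901  52.27663897 141.34238221]
handle 0.6 [487.30908947  57.16120181 107.30964867]
tcp now [ 160.4 -577.8  230.8] j [-1.3   0.31 -0.05  1.21 -0.    1.57] F [0.8 0.4 0.1] t 0.2 op 85.4
  d [ 546.7 -497.    -9.7] w [-1.000e-03 -1.000e-03 -1.153e+00] | alt w [-1.000e-03  1.000e-03  1.989e+00]
```

Request:
{"op": "drive_tool", "data": {
  "increments": [
    {"dx":550,"dy":-497,"dz":-10,"wz":-1.15,"claw":70},
    {"dx":550,"dy":-497,"dz":-10,"wz":-1.15,"claw":70},
    {"dx":550,"dy":-497,"dz":-10,"wz":-1.15,"claw":70},
    {"dx":550,"dy":-497,"dz":-10,"wz":-1.15,"claw":70},
    {"dx":550,"dy":-497,"dz":-10,"wz":-1.15,"claw":70}
  ],
  "grip_force": 40
}}

```text
invalid input
```

```bash
cat > go.py <<'E'
from h import *
import sys
U=np.array([680,29,-.149]);PL=np.array([536,-258.5,.064]);SC=np.array([479,247.5,.25])
E
python3 - <<'E'
from go import *
h=binpt(U,.05,(-54,0,150));print(h);inc(h+[0,0,80],rotdown(U[2]))
E
```

```text
[556.94928549  47.47145413 161.11366392]
tcp now [ 160.4 -577.8  230.8] j [-1.3   0.31 -0.05  1.21 -0.    1.57] F [0.8 0.4 0.1] t 0.2 op 85.4
  d [ 549.4 -496.4   -9.8] w [-1.000e-03 -1.000e-03 -1.151e+00] | alt w [-1.000e-03  1.000e-03  1.991e+00]
```

Request:
{"op": "drive_tool", "data": {
  "increments": [
    {"dx":550,"dy":-497,"dz":-10,"wx":0,"wy":0,"wz":-1.15,"claw":70},
    {"dx":550,"dy":-497,"dz":-10,"wx":0,"wy":0,"wz":-1.15,"claw":70},
    {"dx":550,"dy":-497,"dz":-10,"wx":0,"wy":0,"wz":-1.15,"claw":70},
    {"dx":550,"dy":-497,"dz":-10,"wx":0,"wy":0,"wz":-1.15,"claw":70},
    {"dx":550,"dy":-497,"dz":-10,"wx":0,"wy":0,"wz":-1.15,"claw":70}
  ],
  "grip_force": 40
}}

```text
time_s: 0.7
tcp_pos: [294.9, -365.2, 234.6]
tool_rot: [-0.0, 0.871, 0.491, 0.0]
ft_force: [1.3, -0.2, 0.7]
opening: 0.816
```

```bash
cat > q.sh <<'E'
python3 -c "
from go import *
$1"
E
bash q.sh "
h=binpt(U,.05,(-54,0,150));inc(h+[0,0,80],rotdown(U[2]))"
```

```text
tcp now [ 294.9 -365.2  234.6] j [-0.89  0.07 -0.34  1.16  0.    1.22] F [ 1.3 -0.2  0.7] t 0.7 op 69.7
  d [488.8  10.5  -6.2] w [-0.    -0.001 -0.395] | alt w [-1.000e-03  0.000e+00  2.746e+00]
```

Request:
{"op": "drive_tool", "data": {
  "increments": [
    {"dx":489,"dy":10,"dz":-6,"wx":0,"wy":0,"wz":-0.395,"claw":60},
    {"dx":489,"dy":10,"dz":-6,"wx":0,"wy":0,"wz":-0.395,"claw":60},
    {"dx":489,"dy":10,"dz":-6,"wx":0,"wy":0,"wz":-0.395,"claw":60},
    {"dx":489,"dy":10,"dz":-6,"wx":0,"wy":0,"wz":-0.395,"claw":60},
    {"dx":489,"dy":10,"dz":-6,"wx":0,"wy":0,"wz":-0.395,"claw":60}
  ]
}}

```text
time_s: 1.2
tcp_pos: [428.6, -153.8, 238.1]
tool_rot: [0.0, 0.758, 0.652, 0.0]
ft_force: [1.9, -0.6, 0.6]
opening: 0.706
```

```bash
bash q.sh "
h=binpt(U,.05,(-54,0,150));inc(h+[0,0,60],rotdown(U[2]))"
```

```text
tcp now [ 428.6 -153.8  238.1] j [-0.35  0.04 -0.36  1.17  0.    1.38] F [ 1.9 -0.6  0.6] t 1.2 op 60.3
  d [218.2  96.9  17.1] w [ 0.001 -0.001 -0.   ] | alt w [-1.000e-03 -1.000e-03  3.141e+00]
```

Request:
{"op": "drive_tool", "data": {
  "increments": [
    {"dx":218,"dy":97,"dz":17,"wx":0,"wy":0,"wz":0,"claw":40},
    {"dx":218,"dy":97,"dz":17,"wx":0,"wy":0,"wz":0,"claw":40},
    {"dx":218,"dy":97,"dz":17,"wx":0,"wy":0,"wz":0,"claw":40},
    {"dx":218,"dy":97,"dz":17,"wx":0,"wy":0,"wz":0,"claw":40},
    {"dx":218,"dy":97,"dz":17,"wx":0,"wy":0,"wz":0,"claw":40}
  ]
}}

```text
time_s: 1.7
tcp_pos: [557.9, 49.9, 220.9]
tool_rot: [0.0, 0.757, 0.653, 0.001]
ft_force: [0.3, -1.4, -0.2]
opening: 0.468
```

```bash
bash q.sh "
h=binpt(U,.05,(-54,0,150));inc(h+[0,0,-19],rotdown(U[2]))
from plant import get_image
a=get_image('top')['frame'][120:220,230:330];b=get_image('scene')['frame'][120:220,300:400]
cv2.imwrite('pics/h1.png',np.hstack([cv2.resize(k,None,fx=4,fy=4,interpolation=2) for k in(a,b)]))"
```

```text
tcp now [557.9  49.9 220.9] j [ 0.09  0.24 -0.17  1.16  0.    1.81] F [ 0.3 -1.4 -0.2] t 1.7 op 40.0
  d [-2.6 -0.7 78.8] w [ 0.001 -0.001  0.001] | alt w [ 1.000e-03  1.000e-03 -3.141e+00]
```

View pics/h1.png

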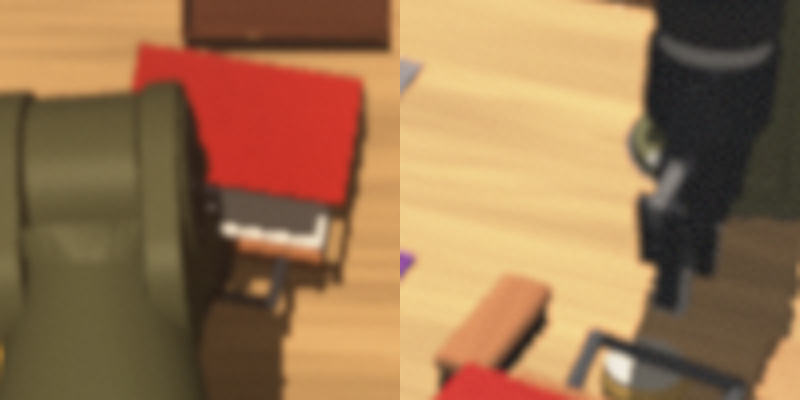

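The scene view shows the fingertips at about (368,193), just above the handle bar; the arm hides the bar in the top view. I descend onto it.

Request:
{"op": "drive_tool", "data": {
  "increments": [
    {"dx":-2,"dy":-1,"dz":30,"wx":0,"wy":0,"wz":0,"claw":40},
    {"dx":-2,"dy":-1,"dz":45,"wx":0,"wy":0,"wz":0,"claw":40},
    {"dx":-2,"dy":-1,"dz":60,"wx":0,"wy":0,"wz":0,"claw":40},
    {"dx":-2,"dy":-1,"dz":75,"wx":0,"wy":0,"wz":0,"claw":40},
    {"dx":-2,"dy":-1,"dz":79,"wx":0,"wy":0,"wz":0,"claw":40}
  ]
}}

```text
time_s: 2.3
tcp_pos: [556.0, 49.0, 139.5]
tool_rot: [-0.001, 0.756, 0.654, -0.0]
ft_force: [-0.3, -0.4, -0.6]
opening: 0.468
```

Request:
{"op": "drive_tool", "data": {
  "increments": [
    {"dx":0,"dy":0,"dz":0,"wx":0,"wy":0,"wz":0,"claw":4},
    {"dx":0,"dy":0,"dz":0,"wx":0,"wy":0,"wz":0,"claw":4},
    {"dx":0,"dy":0,"dz":0,"wx":0,"wy":0,"wz":0,"claw":4},
    {"dx":0,"dy":0,"dz":0,"wx":0,"wy":0,"wz":0,"claw":4}
  ]
}}

```text
time_s: 2.7
tcp_pos: [555.9, 48.6, 140.0]
tool_rot: [-0.001, 0.756, 0.654, -0.001]
ft_force: [-3.4, -1.8, 1.3]
opening: 0.127
```

```bash
bash q.sh "
for a in (.05,.2,.35,.5,.6,.65):
  h=binpt(U,a,(-54,0,150));inc(h+[0,0,-19],rotdown(U[2]))"
```

```text
tcp now [555.9  48.6 140. ] j [ 0.09  0.29 -0.29  0.99  0.    1.8 ] F [-3.4 -1.8  1.3] t 2.7 op 10.9
  d [-1.   1.2 -2.1] w [-0.002 -0.     0.004] | alt w [ 1.000e-03 -4.000e-03 -3.138e+00]
tcp now [555.9  48.6 140. ] j [ 0.09  0.29 -0.29  0.99  0.    1.8 ] F [-3.4 -1.8  1.3] t 2.7 op 10.9
  d [ -0.9 -20.    8.8] w [-0.002 -0.     0.004] | alt w [ 1.000e-03 -4.000e-03 -3.138e+00]
tcp now [555.9  48.6 140. ] j [ 0.09  0.29 -0.29  0.99  0.    1.8 ] F [-3.4 -1.8  1.3] t 2.7 op 10.9
  d [ -0.8 -39.5  22.7] w [-0.002 -0.     0.004] | alt w [ 1.000e-03 -4.000e-03 -3.138e+00]
tcp now [555.9  48.6 140. ] j [ 0.09  0.29 -0.29  0.99  0.    1.8 ] F [-3.4 -1.8  1.3] t 2.7 op 10.9
  d [ -0.8 -56.6  39.4] w [-0.002 -0.     0.004] | alt w [ 1.000e-03 -4.000e-03 -3.138e+00]
tcp now [555.9  48.6 140. ] j [ 0.09  0.29 -0.29  0.99  0.    1.8 ] F [-3.4 -1.8  1.3] t 2.7 op 10.9
  d [ -0.7 -66.5  51.9] w [-0.002 -0.     0.004] | alt w [ 1.000e-03 -4.000e-03 -3.138e+00]
tcp now [555.9  48.6 140. ] j [ 0.09  0.29 -0.29  0.99  0.    1.8 ] F [-3.4 -1.8  1.3] t 2.7 op 10.9
  d [ -0.7 -71.   58.5] w [-0.002 -0.     0.004] | alt w [ 1.000e-03 -4.000e-03 -3.138e+00]
```

Gripped the bar (10.9 mm opening). I now pull along the arc.

Request:
{"op": "drive_tool", "data": {
  "increments": [
    {"dx":-1,"dy":-10,"dz":2,"wx":0,"wy":0,"wz":0,"claw":4},
    {"dx":-1,"dy":-20,"dz":8,"wx":0,"wy":0,"wz":0,"claw":4},
    {"dx":-1,"dy":-30,"dz":15,"wx":0,"wy":0,"wz":0,"claw":4},
    {"dx":-1,"dy":-40,"dz":23,"wx":0,"wy":0,"wz":0,"claw":4},
    {"dx":-1,"dy":-49,"dz":31,"wx":0,"wy":0,"wz":0,"claw":4}
  ]
}}

```text
time_s: 3.2
tcp_pos: [510.7, 55.2, 111.3]
tool_rot: [0.001, 0.756, 0.654, 0.003]
ft_force: [3.7, 0.3, 6.0]
opening: 0.122
```

```bash
bash q.sh "
for a in (.5,.6,.65):
  h=binpt(U,a,(-54,0,150));inc(h+[0,0,-19],rotdown(U[2]))"
```

```text
tcp now [510.7  55.2 111.3] j [ 0.11  0.23 -0.44  0.89  0.    1.82] F [3.7 0.3 6. ] t 3.2 op 10.4
  d [ -0.8 -11.   10.5] w [ 0.005 -0.002  0.004] | alt w [ 0.004  0.009 -3.138]
tcp now [510.7  55.2 111.3] j [ 0.11  0.23 -0.44  0.89  0.    1.82] F [3.7 0.3 6. ] t 3.2 op 10.4
  d [ -0.8 -21.   22.9] w [ 0.005 -0.002  0.004] | alt w [ 0.004  0.009 -3.138]
tcp now [510.7  55.2 111.3] j [ 0.11  0.23 -0.44  0.89  0.    1.82] F [3.7 0.3 6. ] t 3.2 op 10.4
  d [ -0.8 -25.6  29.4] w [ 0.005 -0.002  0.004] | alt w [ 0.004  0.009 -3.138]
```

Request:
{"op": "drive_tool", "data": {
  "increments": [
    {"dx":-1,"dy":-8,"dz":8,"wx":0,"wy":0,"wz":0,"claw":4},
    {"dx":-1,"dy":-16,"dz":16,"wx":0,"wy":0,"wz":0,"claw":4},
    {"dx":-1,"dy":-21,"dz":23,"wx":0,"wy":0,"wz":0,"claw":4},
    {"dx":-1,"dy":-26,"dz":28,"wx":0,"wy":0,"wz":0,"claw":4},
    {"dx":-1,"dy":-26,"dz":28,"wx":0,"wy":0,"wz":0,"claw":4}
  ]
}}

```text
time_s: 3.7
tcp_pos: [488.6, 58.5, 84.9]
tool_rot: [0.004, 0.756, 0.654, 0.006]
ft_force: [6.7, 0.6, 1.7]
opening: 0.121
```

```bash
bash q.sh "
for a in (.6,):
  h=binpt(U,a,(-54,0,150));inc(h+[0,0,-19],rotdown(U[2]))"
```

```text
tcp now [488.6  58.5  84.9] j [ 0.12  0.21 -0.53  0.81  0.    1.83] F [6.7 0.6 1.7] t 3.7 op 10.3
  d [-0.8  1.4 -3.4] w [ 0.013 -0.004  0.004] | alt w [ 0.006  0.021 -3.137]
```

Request:
{"op": "drive_tool", "data": {
  "increments": [
    {"dx":0,"dy":-4,"dz":4,"wx":0,"wy":0,"wz":0,"claw":4},
    {"dx":0,"dy":-8,"dz":8,"wx":0,"wy":0,"wz":0,"claw":4},
    {"dx":0,"dy":-8,"dz":8,"wx":0,"wy":0,"wz":0,"claw":4}
  ]
}}

```text
time_s: 4.0
tcp_pos: [489.1, 58.8, 83.7]
tool_rot: [0.01, 0.757, 0.654, 0.011]
ft_force: [0.1, -7.1, 39.8]
opening: 0.126
```

The force jumped to 40 N with no further motion, so the bin is at its stop. Release and lift.

Request:
{"op": "drive_tool", "data": {
  "increments": [
    {"dx":0,"dy":0,"dz":-1,"wx":0,"wy":0,"wz":0,"claw":36},
    {"dx":0,"dy":0,"dz":-1,"wx":0,"wy":0,"wz":0,"claw":36},
    {"dx":0,"dy":0,"dz":-40,"wx":0,"wy":0,"wz":0,"claw":36},
    {"dx":0,"dy":0,"dz":-90,"wx":0,"wy":0,"wz":0,"claw":36},
    {"dx":0,"dy":0,"dz":-140,"wx":0,"wy":0,"wz":0,"claw":36}
  ]
}}

```text
time_s: 4.5
tcp_pos: [482.8, 58.8, 223.5]
tool_rot: [0.009, 0.757, 0.654, 0.01]
ft_force: [1.2, -0.5, -0.4]
opening: 0.416
```

```bash
bash q.sh "
inc([536,-258.5,150],rotdown(PL[2]+np.pi/2))"
```

```text
tcp now [482.8  58.8 223.5] j [ 0.12  0.08 -0.35  1.11 -0.    1.84] F [ 1.2 -0.5 -0.4] t 4.5 op 35.6
  d [-306.5   96.7   75.1] w [ 0.021  0.021 -1.78 ] | alt w [ 0.02  -0.02   1.361]
```

Request:
{"op": "drive_tool", "data": {
  "increments": [
    {"dx":-306,"dy":97,"dz":40,"wx":0.02,"wy":0.02,"wz":-1.78,"claw":40},
    {"dx":-306,"dy":97,"dz":40,"wx":0.02,"wy":0.02,"wz":-1.78,"claw":40},
    {"dx":-306,"dy":97,"dz":40,"wx":0.02,"wy":0.02,"wz":-1.78,"claw":40},
    {"dx":-306,"dy":97,"dz":40,"wx":0.02,"wy":0.02,"wz":-1.78,"claw":40},
    {"dx":-306,"dy":97,"dz":40,"wx":0.02,"wy":0.02,"wz":-1.78,"claw":40}
  ]
}}

```text
time_s: 5.0
tcp_pos: [519.5, -161.1, 195.7]
tool_rot: [0.006, 0.497, 0.868, 0.008]
ft_force: [0.6, -0.0, 0.5]
opening: 0.469
```

```bash
bash q.sh "
inc([536,-258.5,150],rotdown(PL[2]+np.pi/2))"
```

```text
tcp now [ 519.5 -161.1  195.7] j [-0.31  0.21 -0.26  1.08  0.01  0.73] F [ 0.6 -0.   0.5] t 5.0 op 40.1
  d [-92.2 -36.   45.3] w [ 0.016  0.013 -1.104] | alt w [ 0.015 -0.018  2.038]
```

Request:
{"op": "drive_tool", "data": {
  "increments": [
    {"dx":-92,"dy":-36,"dz":10,"wx":0.015,"wy":0.013,"wz":-1.104,"claw":40},
    {"dx":-92,"dy":-36,"dz":20,"wx":0.015,"wy":0.013,"wz":-1.104,"claw":40},
    {"dx":-92,"dy":-36,"dz":45,"wx":0.015,"wy":0.013,"wz":-1.104,"claw":40},
    {"dx":-92,"dy":-36,"dz":45,"wx":0.015,"wy":0.013,"wz":-1.104,"claw":40},
    {"dx":-92,"dy":-36,"dz":45,"wx":0.015,"wy":0.013,"wz":-1.104,"claw":40}
  ]
}}

```text
time_s: 5.5
tcp_pos: [533.8, -257.9, 147.3]
tool_rot: [-0.0, 0.148, 0.989, 0.004]
ft_force: [1.1, 1.2, 0.4]
opening: 0.468
```

```bash
bash q.sh "
inc([536,-258.5,36],rotdown(PL[2]+np.pi/2))
from plant import get_image
b=get_image('scene')['frame'][140:260,220:340]
a=get_image('top')['frame'][130:230,230:400]
cv2.imwrite('pics/p1.png',cv2.resize(b,None,fx=4,fy=4,interpolation=2));cv2.imwrite('pics/p1t.png',cv2.resize(a,None,fx=4,fy=4,interpolation=2))"
```

```text
tcp now [ 533.8 -257.9  147.3] j [-0.45  0.35 -0.2   1.03  0.01 -0.16] F [1.1 1.2 0.4] t 5.5 op 40.0
  d [ -2.4  -0.8 111.3] w [ 0.008  0.    -0.361] | alt w [ 0.    -0.011  2.781]
```

View pics/p1.png

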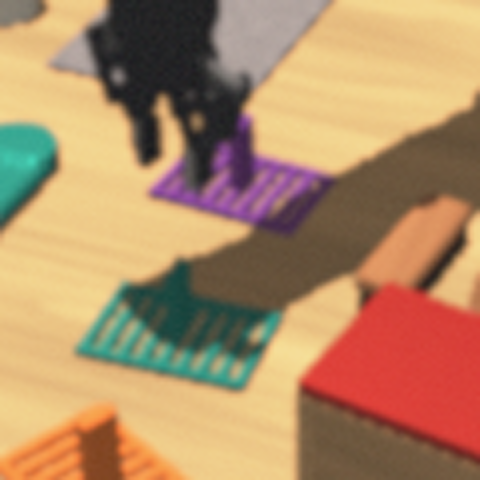

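View pics/p1t.png

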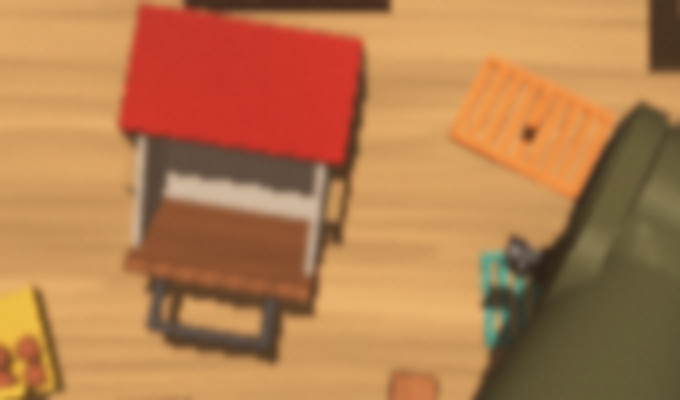

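The bin is open (handle at about (284,210) top), and the gripper is above the teal plate. I finish turning it and descend over the tab.

Request:
{"op": "drive_tool", "data": {
  "increments": [
    {"dx":-2,"dy":-1,"dz":10,"wx":0.008,"wy":0,"wz":-0.15,"claw":40},
    {"dx":-2,"dy":-1,"dz":25,"wx":0.008,"wy":0,"wz":-0.3,"claw":40},
    {"dx":-2,"dy":-1,"dz":40,"wx":0.008,"wy":0,"wz":-0.361,"claw":40},
    {"dx":-2,"dy":-1,"dz":60,"wx":0.008,"wy":0,"wz":-0.361,"claw":40},
    {"dx":-2,"dy":-1,"dz":60,"wx":0.008,"wy":0,"wz":-0.361,"claw":40}
  ]
}}

```text
time_s: 6.1
tcp_pos: [534.1, -257.3, 85.5]
tool_rot: [-0.002, -0.028, 1.0, 0.001]
ft_force: [-1.3, 1.3, 0.3]
opening: 0.466
```

```bash
bash q.sh "
inc([536,-258.5,37],rotdown(PL[2]+np.pi/2))
from plant import get_image
b=get_image('scene')['frame'][160:260,220:320]
cv2.imwrite('pics/p2.png',cv2.resize(b,None,fx=5,fy=5,interpolation=2))"
```

```text
tcp now [ 534.1 -257.3   85.5] j [-0.45  0.4  -0.27  0.9   0.   -0.51] F [-1.3  1.3  0.3] t 6.1 op 39.8
  d [-2.  -1.4 48.5] w [ 0.002 -0.003 -0.008] | alt w [-5.000e-03 -3.000e-03  3.134e+00]
```

View pics/p2.png

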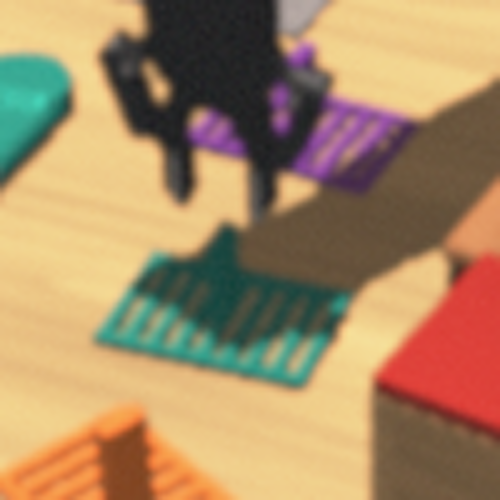

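The tips straddle the tab: tips at about (256,199) and (272,203), tab at (266,206). Descend and close.

Request:
{"op": "drive_tool", "data": {
  "increments": [
    {"dx":-2,"dy":-1,"dz":16,"wx":0,"wy":0,"wz":0,"claw":40},
    {"dx":-2,"dy":-1,"dz":32,"wx":0,"wy":0,"wz":0,"claw":40},
    {"dx":-2,"dy":-1,"dz":48,"wx":0,"wy":0,"wz":0,"claw":40},
    {"dx":-2,"dy":-1,"dz":48,"wx":0,"wy":0,"wz":0,"claw":5},
    {"dx":-2,"dy":-1,"dz":48,"wx":0,"wy":0,"wz":0,"claw":5}
  ],
  "grip_force": 50
}}

```text
time_s: 6.65
tcp_pos: [537.2, -258.7, 39.8]
tool_rot: [-0.001, -0.028, 1.0, 0.0]
ft_force: [-1.0, -2.0, -0.4]
opening: 0.142
```

Request:
{"op": "drive_tool", "data": {
  "increments": [
    {"dx":0,"dy":0,"dz":0,"wx":0,"wy":0,"wz":0,"claw":5},
    {"dx":0,"dy":0,"dz":0,"wx":0,"wy":0,"wz":0,"claw":5},
    {"dx":0,"dy":0,"dz":-20,"wx":0,"wy":0,"wz":0,"claw":5},
    {"dx":0,"dy":0,"dz":-60,"wx":0,"wy":0,"wz":0,"claw":5},
    {"dx":0,"dy":0,"dz":-100,"wx":0,"wy":0,"wz":0,"claw":5}
  ]
}}

```text
time_s: 7.15
tcp_pos: [536.6, -258.4, 140.9]
tool_rot: [-0.001, -0.028, 1.0, 0.001]
ft_force: [0.2, -0.4, -1.2]
opening: 0.129
```

```bash
bash q.sh "
inc([536,-258.5,37],rotdown(PL[2]+np.pi/2))
from plant import get_image
b=get_image('scene')['frame'][120:260,200:340]
cv2.imwrite('pics/p3.png',cv2.resize(b,None,fx=4,fy=4,interpolation=2))"
```

```text
tcp now [ 536.6 -258.4  140.9] j [-0.45  0.36 -0.2   1.02 -0.   -0.5 ] F [ 0.2 -0.4 -1.2] t 7.15 op 11.0
  d [  0.4  -0.2 103.9] w [ 0.001 -0.002 -0.008] | alt w [-4.000e-03 -2.000e-03  3.133e+00]
```

View pics/p3.png

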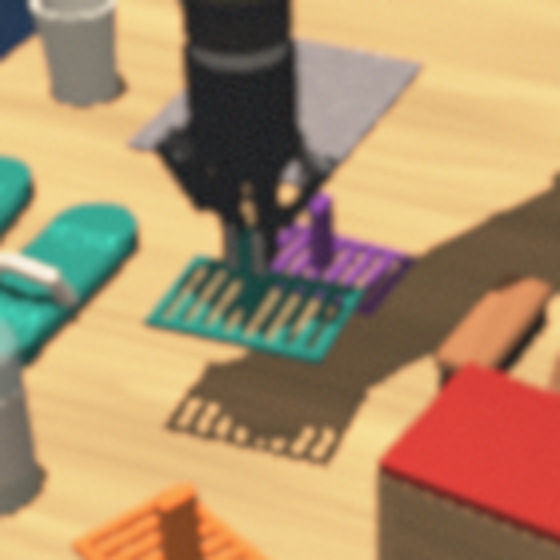

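The plate is held level by its tab, clear of everything. I compute the pre-insert pose.

```bash
cat >> go.py <<'E'
A=.6
def binrot(): return rotdown(U[2]+np.pi/2,A,U[2])
def ins(h,dx=0,dy=0): return binpt(U,A,(56+dx,dy,6+40+h))
E
bash q.sh "
print(binrot().as_matrix().round(2),ins(200),ins(170),ins(0))
inc(ins(200),binrot())"
```

```text
[[-0.82  0.15  0.56]
 [ 0.12  0.99 -0.08]
 [-0.56  0.   -0.83]] [526.04171306  52.11106803 248.65253978] [542.79330047  49.59644486 223.89247133] [637.71896247  35.34691353  83.5854168 ]
tcp now [ 540.5 -260.3  148.7] j [-0.45  0.35 -0.19  1.02 -0.   -0.5 ] F [ 3.  -1.4  4. ] t 7.2 op 11.0
  d [  -3.7  312.4 -101.1] w [ 0.058 -0.591  0.199] | alt w [ 0.86   0.085 -2.815]
```

Request:
{"op": "drive_tool", "data": {
  "increments": [
    {"dx":-4,"dy":0,"dz":-50,"wx":0,"wy":0,"wz":0,"claw":5},
    {"dx":-4,"dy":30,"dz":-90,"wx":0.01,"wy":-0.1,"wz":0.03,"claw":5},
    {"dx":-4,"dy":75,"dz":-110,"wx":0.02,"wy":-0.2,"wz":0.06,"claw":5},
    {"dx":-4,"dy":120,"dz":-110,"wx":0.03,"wy":-0.3,"wz":0.1,"claw":5},
    {"dx":-4,"dy":165,"dz":-110,"wx":0.04,"wy":-0.4,"wz":0.14,"claw":5}
  ]
}}

```text
time_s: 7.7
tcp_pos: [535.3, -93.9, 260.9]
tool_rot: [0.207, 0.043, 0.977, -0.016]
ft_force: [1.0, 1.9, -0.8]
opening: 0.129
```

```bash
bash q.sh "
inc(ins(200),binrot())"
```

```text
tcp now [535.3 -93.9 260.9] j [-0.19 -0.15 -0.58  0.72  0.03 -0.1 ] F [ 1.   1.9 -0.8] t 7.7 op 11.0
  d [ 24.8 144.7   0.4] w [ 0.017 -0.182  0.056] | alt w [ 0.281  0.026 -3.072]
```

Request:
{"op": "drive_tool", "data": {
  "increments": [
    {"dx":12,"dy":40,"dz":0,"wx":0.01,"wy":-0.1,"wz":0.03,"claw":5},
    {"dx":25,"dy":80,"dz":0,"wx":0.017,"wy":-0.182,"wz":0.056,"claw":5},
    {"dx":25,"dy":120,"dz":0,"wx":0.017,"wy":-0.182,"wz":0.056,"claw":5},
    {"dx":25,"dy":145,"dz":0,"wx":0.017,"wy":-0.182,"wz":0.056,"claw":5},
    {"dx":25,"dy":145,"dz":0,"wx":0.017,"wy":-0.182,"wz":0.056,"claw":5}
  ]
}}

```text
time_s: 8.2
tcp_pos: [525.4, 55.8, 249.5]
tool_rot: [0.295, 0.069, 0.953, -0.021]
ft_force: [-0.4, -0.0, -1.6]
opening: 0.13
```

```bash
bash q.sh "
inc(ins(200),binrot());inc(ins(90),binrot());
from plant import get_image
b=get_image('scene')['frame'][100:260,270:430]
a=get_image('top')['frame'][110:230,230:350]
cv2.imwrite('pics/p4.png',np.hstack([cv2.resize(b,(400,400),interpolation=2),cv2.resize(a,(400,400),interpolation=2)]))"
```

```text
tcp now [525.4  55.8 249.5] j [ 0.24 -0.28 -0.79  0.49 -0.21  0.32] F [-0.4 -0.  -1.6] t 8.2 op 11.1
  d [-0.4 -3.6  1.4] w [0.004 0.001 0.004] | alt w [-1.000e-03  7.000e-03 -3.138e+00]
tcp now [525.4  55.8 249.5] j [ 0.24 -0.28 -0.79  0.49 -0.21  0.32] F [-0.4 -0.  -1.6] t 8.2 op 11.1
  d [ -0.4  -4.  111.3] w [0.004 0.001 0.004] | alt w [-1.000e-03  7.000e-03 -3.138e+00]
```

View pics/p4.png

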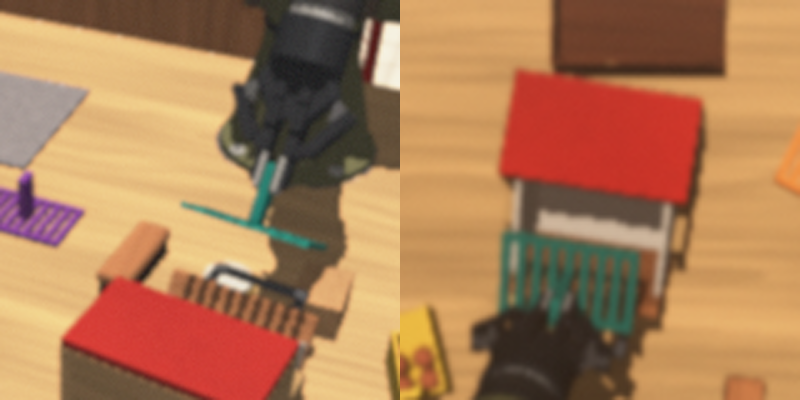

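Request:
{"op": "drive_tool", "data": {
  "increments": [
    {"dx":0,"dy":-4,"dz":15,"wx":0,"wy":0,"wz":0,"claw":5},
    {"dx":0,"dy":-4,"dz":35,"wx":0,"wy":0,"wz":0,"claw":5},
    {"dx":0,"dy":-4,"dz":55,"wx":0,"wy":0,"wz":0,"claw":5},
    {"dx":0,"dy":-4,"dz":70,"wx":0,"wy":0,"wz":0,"claw":5},
    {"dx":0,"dy":-4,"dz":70,"wx":0,"wy":0,"wz":0,"claw":5}
  ]
}}

```text
time_s: 8.8
tcp_pos: [563.3, 41.3, 189.3]
tool_rot: [0.293, 0.071, 0.953, -0.023]
ft_force: [0.1, 0.8, -2.0]
opening: 0.131
```

```bash
bash q.sh "
s,p,Q=c=cur()
inc(ins(0),binrot(),c)
from plant import get_image
k=4
for n,(x,y,w) in {'top':(240,130,100),'scene':(300,160,100)}.items():
  f=get_image(n)['frame'][y:y+w,x:x+w];f=cv2.resize(f,(400,400),interpolation=2)
  def L(P,col):
    q=proj(n,P);q=((q-[x,y]+.5)*k-.5).round().astype(int);cv2.polylines(f,[q.reshape(-1,1,2)],True,col,1)
  L([binpt(U,A,l) for l in((112,75,100),(112,-75,100),(0,-75,110),(0,75,110))],(255,255,255))
  L([p+Q.apply(l) for l in((45,67,40),(-45,67,40),(-45,-67,40),(45,-67,40))],(255,0,255))
  cv2.imwrite('pics/p5%s.png'%n,f)
cv2.imwrite('pics/p5.png',np.hstack([cv2.imread('pics/p5top.png'),cv2.imread('pics/p5scene.png')]))"
```

```text
tcp now [563.3  41.3 189.3] j [ 0.18 -0.14 -0.84  0.3  -0.18  0.28] F [ 0.1  0.8 -2. ] t 8.8 op 11.2
  d [ -2.2   5.3 129.3] w [-0.002 -0.003  0.   ] | alt w [ 5.000e-03 -3.000e-03 -3.141e+00]
```

View pics/p5.png

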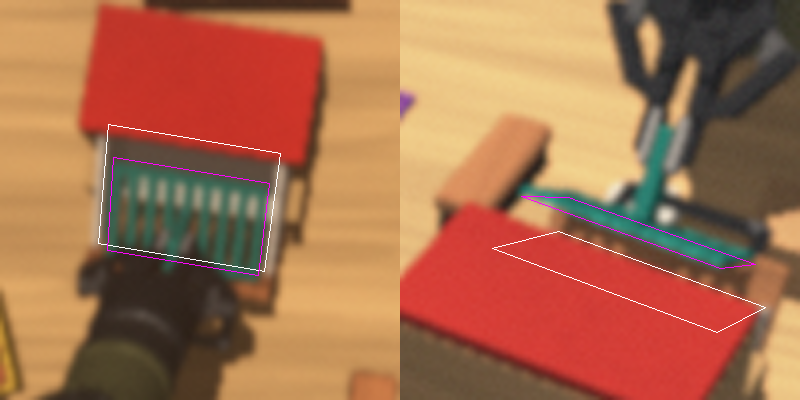

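The top overlay agrees with the picture: plate edges at about x=268–306 px, inside the bin walls at 266–309. I correct 5 mm sideways and lower it along the bin axis.

Request:
{"op": "drive_tool", "data": {
  "increments": [
    {"dx":-2,"dy":4,"dz":0,"wx":0,"wy":0,"wz":0,"claw":5},
    {"dx":-2,"dy":5,"dz":15,"wx":0,"wy":0,"wz":0,"claw":5},
    {"dx":-2,"dy":5,"dz":30,"wx":0,"wy":0,"wz":0,"claw":5},
    {"dx":-2,"dy":5,"dz":50,"wx":0,"wy":0,"wz":0,"claw":5},
    {"dx":-2,"dy":5,"dz":60,"wx":0,"wy":0,"wz":0,"claw":5}
  ]
}}

```text
time_s: 9.4
tcp_pos: [600.2, 41.8, 143.0]
tool_rot: [0.294, 0.071, 0.953, -0.022]
ft_force: [0.0, 0.2, -0.5]
opening: 0.133
```

```bash
bash q.sh "
inc(ins(0),binrot())"
```

```text
tcp now [600.2  41.8 143. ] j [ 0.17 -0.   -0.84  0.16 -0.18  0.26] F [ 0.   0.2 -0.5] t 9.4 op 11.3
  d [ 2.  -0.8 70.5] w [-0.    -0.001  0.   ] | alt w [ 1.000e-03 -1.000e-03 -3.141e+00]
```

Request:
{"op": "drive_tool", "data": {
  "increments": [
    {"dx":2,"dy":0,"dz":15,"wx":0,"wy":0,"wz":0,"claw":5},
    {"dx":2,"dy":0,"dz":30,"wx":0,"wy":0,"wz":0,"claw":5},
    {"dx":2,"dy":0,"dz":45,"wx":0,"wy":0,"wz":0,"claw":5},
    {"dx":2,"dy":0,"dz":56,"wx":0,"wy":0,"wz":0,"claw":5},
    {"dx":2,"dy":0,"dz":58,"wx":0,"wy":0,"wz":0,"claw":5}
  ]
}}

```text
time_s: 9.9
tcp_pos: [631.0, 37.1, 93.3]
tool_rot: [0.294, 0.071, 0.953, -0.022]
ft_force: [-0.3, 0.3, -2.2]
opening: 0.128
```

```bash
bash q.sh "
inc(ins(0),binrot())"
```

```text
tcp now [631.   37.1  93.3] j [ 0.14  0.13 -0.84  0.02 -0.16  0.24] F [-0.3  0.3 -2.2] t 9.9 op 10.9
  d [-0.2 -0.7 11.9] w [-0.001 -0.001  0.   ] | alt w [ 2.000e-03 -1.000e-03 -3.141e+00]
```

Request:
{"op": "drive_tool", "data": {
  "increments": [
    {"dx":0,"dy":-1,"dz":4,"wx":0,"wy":0,"wz":0,"claw":5},
    {"dx":0,"dy":-1,"dz":8,"wx":0,"wy":0,"wz":0,"claw":5},
    {"dx":0,"dy":-1,"dz":11,"wx":0,"wy":0,"wz":0,"claw":5},
    {"dx":0,"dy":-1,"dz":12,"wx":0,"wy":0,"wz":0,"claw":5}
  ]
}}

```text
time_s: 10.3
tcp_pos: [637.9, 35.0, 84.1]
tool_rot: [0.295, 0.071, 0.953, -0.022]
ft_force: [-10.8, -0.7, 13.4]
opening: 0.131
```

```bash
bash q.sh "
inc(ins(0),binrot())"
```

```text
tcp now [637.9  35.   84.1] j [ 0.14  0.16 -0.84 -0.01 -0.16  0.24] F [-10.8  -0.7  13.4] t 10.3 op 11.2
  d [0.5 0.3 0.3] w [-0.001 -0.     0.   ] | alt w [ 0.000e+00 -1.000e-03 -3.142e+00]
```

Contact of about 17 N along the bin axis, exactly at floor depth. Release and withdraw.

Request:
{"op": "drive_tool", "data": {
  "increments": [
    {"dx":0,"dy":0,"dz":0,"wx":0,"wy":0,"wz":0,"claw":34},
    {"dx":0,"dy":0,"dz":-1,"wx":0,"wy":0,"wz":0,"claw":34},
    {"dx":0,"dy":0,"dz":-10,"wx":0,"wy":0,"wz":0,"claw":34},
    {"dx":0,"dy":0,"dz":-50,"wx":0,"wy":0,"wz":0,"claw":34},
    {"dx":0,"dy":0,"dz":-95,"wx":0,"wy":0,"wz":0,"claw":34}
  ]
}}

```text
time_s: 10.8
tcp_pos: [583.2, 42.8, 162.1]
tool_rot: [0.293, 0.071, 0.953, -0.023]
ft_force: [1.2, 0.4, 0.7]
opening: 0.397
```

Request:
{"op": "drive_tool", "data": {
  "increments": [
    {"dx":0,"dy":0,"dz":-50,"wx":0,"wy":0,"wz":0,"claw":34},
    {"dx":0,"dy":0,"dz":-100,"wx":0,"wy":0,"wz":0,"claw":34},
    {"dx":0,"dy":10,"dz":-130,"wx":0,"wy":0,"wz":0,"claw":34}
  ]
}}

```text
time_s: 11.1
tcp_pos: [511.3, 63.4, 273.9]
tool_rot: [0.295, 0.072, 0.952, -0.022]
ft_force: [1.0, -0.3, 0.1]
opening: 0.397
```

```bash
bash q.sh "
T=np.array([np.cos(SC[2]),np.sin(SC[2])])*-47+SC[:2];print(T)
inc([*T,200],rotdown(SC[2]))
from plant import get_image
k=4
out=[]
for n,(x,y,w) in {'top':(240,130,100),'scene':(300,160,100)}.items():
  f=get_image(n)['frame'][y:y+w,x:x+w];out.append(cv2.resize(f,(400,400),interpolation=2))
cv2.imwrite('pics/p6.png',np.hstack(out))"
```

```text
[433.46111618 235.87201392]
tcp now [511.3  63.4 273.9] j [ 0.27 -0.32 -0.76  0.57 -0.24  0.36] F [ 1.  -0.3  0.1] t 11.1 op 33.9
  d [126.6 158.8   2.7] w [0.351 0.53  1.133] | alt w [-0.59   0.391 -1.903]
```

View pics/p6.png

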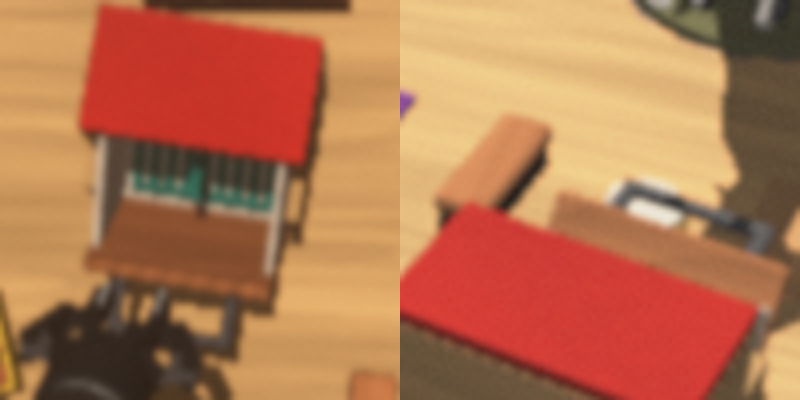

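The plate is in the bin: its teal rear strip is visible at about (273–308,176), with the tab in the middle. I'll check that it's flat once the arm is away. Next, the scoop.

Request:
{"op": "drive_tool", "data": {
  "increments": [
    {"dx":126,"dy":159,"dz":3,"wx":0.35,"wy":0.53,"wz":1.13,"claw":50},
    {"dx":126,"dy":159,"dz":3,"wx":0.35,"wy":0.53,"wz":1.13,"claw":50},
    {"dx":126,"dy":159,"dz":3,"wx":0.35,"wy":0.53,"wz":1.13,"claw":50},
    {"dx":126,"dy":159,"dz":3,"wx":0.35,"wy":0.53,"wz":1.13,"claw":50},
    {"dx":126,"dy":159,"dz":3,"wx":0.35,"wy":0.53,"wz":1.13,"claw":50}
  ]
}}

```text
time_s: 11.7
tcp_pos: [434.2, 239.8, 200.7]
tool_rot: [0.149, 0.366, 0.918, -0.009]
ft_force: [0.6, -1.6, 0.4]
opening: 0.589
```

```bash
bash q.sh "
T=np.array([np.cos(SC[2]),np.sin(SC[2])])*-47+SC[:2]
inc([*T,180],rotdown(SC[2]))"
```

```text
tcp now [434.2 239.8 200.7] j [ 0.68  0.02 -0.51  0.91 -0.27  1.42] F [ 0.6 -1.6  0.4] t 11.7 op 50.3
  d [ 3.7 -5.3 20.1] w [0.172 0.251 0.557] | alt w [-0.332  0.227 -2.555]
```

Request:
{"op": "drive_tool", "data": {
  "increments": [
    {"dx":4,"dy":-5,"dz":20,"wx":0.17,"wy":0.25,"wz":0.557,"claw":36},
    {"dx":4,"dy":-5,"dz":20,"wx":0.17,"wy":0.25,"wz":0.557,"claw":36},
    {"dx":4,"dy":-5,"dz":20,"wx":0.17,"wy":0.25,"wz":0.557,"claw":36},
    {"dx":4,"dy":-5,"dz":20,"wx":0.17,"wy":0.25,"wz":0.557,"claw":36},
    {"dx":4,"dy":-5,"dz":20,"wx":0.17,"wy":0.25,"wz":0.557,"claw":36}
  ]
}}

```text
time_s: 12.2
tcp_pos: [434.2, 235.5, 179.4]
tool_rot: [0.0, 0.615, 0.789, 0.0]
ft_force: [0.1, -0.6, 0.2]
opening: 0.42
```

```bash
bash q.sh "
T=np.array([np.cos(SC[2]),np.sin(SC[2])])*-47+SC[:2]
inc([*T,57],rotdown(SC[2]))
from plant import get_image
out=[]
for n,(x,y,w) in {'top':(190,170,80),'scene':(380,170,100)}.items():
  f=get_image(n)['frame'];cv2.imwrite('pics/f_%s.png'%n,f);f=f[y:y+w,x:x+w];out.append(cv2.resize(f,(400,400),interpolation=2))
cv2.imwrite('pics/s1.png',np.hstack(out))"
```

```text
tcp now [434.2 235.5 179.4] j [ 0.5   0.14 -0.38  1.04 -0.    1.82] F [ 0.1 -0.6  0.2] t 12.2 op 35.8
  d [  0.6  -0.7 122.4] w [ 0.     0.    -0.004] | alt w [ 0.    -0.     3.138]
```

View pics/s1.png

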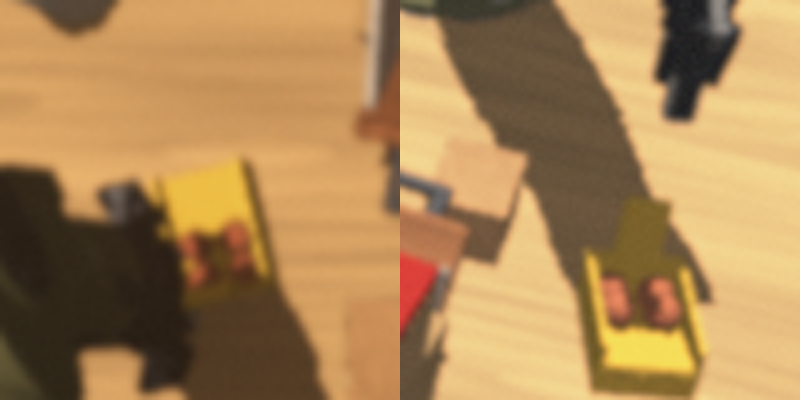

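The gripper hangs above the tab (scene: tips at about (451,197), tab at (441,225)). I descend partway and check again.

Request:
{"op": "drive_tool", "data": {
  "increments": [
    {"dx":1,"dy":-1,"dz":20,"wx":0,"wy":0,"wz":0,"claw":36},
    {"dx":1,"dy":-1,"dz":45,"wx":0,"wy":0,"wz":0,"claw":36},
    {"dx":1,"dy":-1,"dz":65,"wx":0,"wy":0,"wz":0,"claw":36},
    {"dx":1,"dy":-1,"dz":75,"wx":0,"wy":0,"wz":0,"claw":36},
    {"dx":1,"dy":-1,"dz":75,"wx":0,"wy":0,"wz":0,"claw":36}
  ]
}}

```text
time_s: 12.8
tcp_pos: [431.1, 235.7, 103.2]
tool_rot: [0.001, 0.612, 0.79, -0.001]
ft_force: [0.5, -0.3, -0.1]
opening: 0.422
```

```bash
bash q.sh "
T=np.array([np.cos(SC[2]),np.sin(SC[2])])*-47+SC[:2]
inc([*T,57],rotdown(SC[2]))
from plant import get_image
out=[]
for n,(x,y,w) in {'top':(190,170,80),'scene':(400,190,80)}.items():
  f=get_image(n)['frame'];f=f[y:y+w,x:x+w];out.append(cv2.resize(f,(400,400),interpolation=2))
cv2.imwrite('pics/s2.png',np.hstack(out))"
```

```text
tcp now [431.1 235.7 103.2] j [ 0.5   0.21 -0.5   0.87 -0.    1.82] F [ 0.5 -0.3 -0.1] t 12.8 op 36.0
  d [-0.3  2.4 46.2] w [-0.001  0.003  0.002] | alt w [-4.000e-03 -1.000e-03 -3.139e+00]
```

View pics/s2.png

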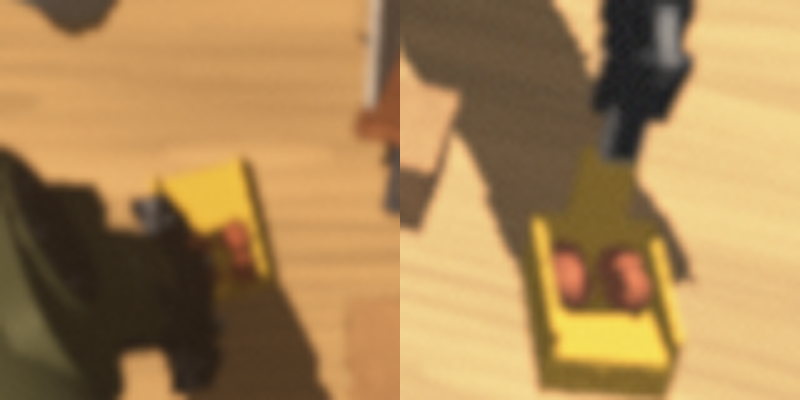

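Aligned: the near finger is at about (523,221) in the scene, right over the tab. Descend and grip.

Request:
{"op": "drive_tool", "data": {
  "increments": [
    {"dx":0,"dy":2,"dz":12,"wx":0,"wy":0,"wz":0,"claw":36},
    {"dx":0,"dy":2,"dz":25,"wx":0,"wy":0,"wz":0,"claw":36},
    {"dx":0,"dy":2,"dz":38,"wx":0,"wy":0,"wz":0,"claw":36},
    {"dx":0,"dy":2,"dz":46,"wx":0,"wy":0,"wz":0,"claw":36},
    {"dx":0,"dy":2,"dz":46,"wx":0,"wy":0,"wz":0,"claw":36}
  ]
}}

```text
time_s: 13.4
tcp_pos: [434.2, 236.6, 58.1]
tool_rot: [0.001, 0.613, 0.79, -0.0]
ft_force: [0.5, 0.1, 0.1]
opening: 0.425
```

Request:
{"op": "drive_tool", "data": {
  "increments": [
    {"dx":0,"dy":0,"dz":0,"wx":0,"wy":0,"wz":0,"claw":25},
    {"dx":0,"dy":0,"dz":0,"wx":0,"wy":0,"wz":0,"claw":4},
    {"dx":0,"dy":0,"dz":0,"wx":0,"wy":0,"wz":0,"claw":4},
    {"dx":0,"dy":0,"dz":0,"wx":0,"wy":0,"wz":0,"claw":4}
  ],
  "grip_force": 60
}}

```text
time_s: 13.8
tcp_pos: [434.6, 236.8, 58.7]
tool_rot: [0.001, 0.613, 0.79, 0.0]
ft_force: [0.2, 0.9, 3.1]
opening: 0.109
```

```bash
bash q.sh "
T=np.array([np.cos(SC[2]),np.sin(SC[2])])*-47+SC[:2]
inc([*T,57],rotdown(SC[2]))
from plant import get_image
out=[]
for n,(x,y,w) in {'top':(190,170,80),'scene':(400,190,80)}.items():
  f=get_image(n)['frame'];f=f[y:y+w,x:x+w];out.append(cv2.resize(f,(400,400),interpolation=2))
cv2.imwrite('pics/s3.png',np.hstack(out))"
```

```text
tcp now [434.6 236.8  58.7] j [ 0.5   0.26 -0.54  0.76 -0.    1.82] F [0.2 0.9 3.1] t 13.8 op 9.3
  d [-0.6 -1.4  1.7] w [0.002 0.002 0.002] | alt w [-3.00e-03  3.00e-03 -3.14e+00]
```

View pics/s3.png

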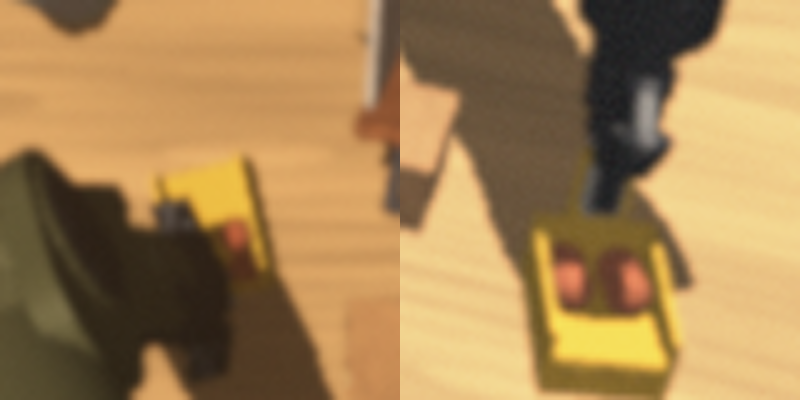

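Grip is good (9.3 mm on the 10 mm tab, balls still in). I compute the transport and pouring poses.

```bash
cat >> go.py <<'E'
def unitpt(X,Y,Z):
    c,s=np.cos(U[2]),np.sin(U[2]);return np.array([U[0]+c*X-s*Y,U[1]+s*X+c*Y,Z])
def pour(th,X,Z,Y=0,c=None):
    M=rotdown(U[2],th,U[2]+np.pi) if th else rotdown(U[2])
    inc(unitpt(X,Y,Z)-M.apply([0,96,29.7]),M,c)
def mouth(c):
    s,p,Q=c;m=p+Q.apply([0,96,29.7])-[U[0],U[1],0];c_,s_=np.cos(U[2]),np.sin(U[2])
    print("mouth in unit",np.round([c_*m[0]+s_*m[1],-s_*m[0]+c_*m[1],m[2]],1),"dip",round(-np.arcsin(Q.apply([0,1,0])[2]),3))
E
bash q.sh "
M=rotdown(U[2]);print('pre',unitpt(-95,0,190)-M.apply([0,96,29.7]));M=rotdown(U[2],.7,U[2]+np.pi);print('pour',unitpt(-95,0,160)-M.apply([0,96,29.7]));c=cur();mouth(c)
pour(-.15,-150,200,0,c);pour(.7,-95,160,0,c)"
```

```text
pre [491.11627586  57.35381379 219.7       ]
pour [532.36256286  51.16222928 244.56071094]
mouth in unit [-185.   206.5   29.1] dip -0.002
tcp now [434.6 236.8  58.7] j [ 0.5   0.26 -0.54  0.76 -0.    1.82] F [-0.5  0.1  3.7] t 13.9 op 9.4
  d [-165.4  -43.5 -156.1] w [-0.146 -0.029  0.4  ] | alt w [ 0.04  -0.202 -2.734]
tcp now [434.6 236.8  58.7] j [ 0.5   0.26 -0.54  0.76 -0.    1.82] F [-0.5  0.1  3.7] t 13.9 op 9.4
  d [-204.5   48.7 -185.4] w [0.693 0.142 0.384] | alt w [-0.194  0.949 -2.591]
```

Request:
{"op": "drive_tool", "data": {
  "increments": [
    {"dx":0,"dy":0,"dz":-8,"wx":0,"wy":0,"wz":0,"claw":4},
    {"dx":0,"dy":0,"dz":-25,"wx":0.04,"wy":0,"wz":0,"claw":4},
    {"dx":0,"dy":0,"dz":-50,"wx":0.08,"wy":0,"wz":0,"claw":4},
    {"dx":0,"dy":0,"dz":-75,"wx":0.12,"wy":0,"wz":0,"claw":4},
    {"dx":0,"dy":0,"dz":-100,"wx":0.15,"wy":0,"wz":0,"claw":4}
  ]
}}

```text
time_s: 14.4
tcp_pos: [434.3, 236.8, 159.9]
tool_rot: [-0.045, 0.611, 0.788, -0.06]
ft_force: [1.0, 1.3, -1.8]
opening: 0.105
```

```bash
bash q.sh "
c=cur();mouth(c)
pour(-.15,-150,200,0,c)
from plant import get_image
out=[]
for n,(x,y,w) in {'top':(190,170,80),'scene':(390,150,100)}.items():
  f=get_image(n)['frame'];f=f[y:y+w,x:x+w];out.append(cv2.resize(f,(400,400),interpolation=2))
cv2.imwrite('pics/s4.png',np.hstack(out))"
```

```text
mouth in unit [-190.5  204.2  116.2] dip 0.15
tcp now [434.3 236.8 159.9] j [ 0.48  0.29 -0.26  1.17  0.03  1.79] F [ 1.   1.3 -1.8] t 14.4 op 9.0
  d [-165.3  -51.1  -47.7] w [-0.296  0.002  0.402] | alt w [-0.003 -0.409 -2.71 ]
```

View pics/s4.png

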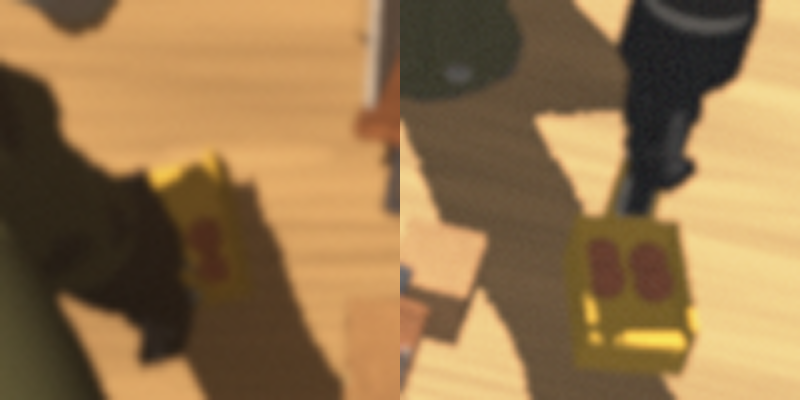

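I tilted the wrong way (mouth down 0.15, still under the 0.22 limit), and all four balls remain. I tilt it back while lifting.

Request:
{"op": "drive_tool", "data": {
  "increments": [
    {"dx":0,"dy":0,"dz":-10,"wx":-0.1,"wy":0,"wz":0,"claw":4},
    {"dx":0,"dy":0,"dz":-25,"wx":-0.2,"wy":0,"wz":0,"claw":4},
    {"dx":-15,"dy":0,"dz":-45,"wx":-0.3,"wy":0,"wz":0.04,"claw":4},
    {"dx":-35,"dy":-5,"dz":-60,"wx":-0.3,"wy":0,"wz":0.1,"claw":4},
    {"dx":-55,"dy":-12,"dz":-68,"wx":-0.3,"wy":0,"wz":0.16,"claw":4}
  ]
}}

```text
time_s: 15.0
tcp_pos: [447.5, 183.6, 231.0]
tool_rot: [0.053, 0.672, 0.736, 0.059]
ft_force: [-0.6, 0.3, -0.7]
opening: 0.108
```

```bash
bash q.sh "
c=cur();mouth(c)
pour(-.15,-140,210,0,c)"
```

```text
mouth in unit [-156.2  142.   216.8] dip -0.158
tcp now [447.5 183.6 231. ] j [ 0.42 -0.03 -0.47  0.99 -0.05  1.9 ] F [-0.6  0.3 -0.7] t 15.0 op 9.2
  d [-118.2  -15.7    3.4] w [ 0.008 -0.037  0.237] | alt w [ 0.054  0.012 -2.904]
```

Request:
{"op": "drive_tool", "data": {
  "increments": [
    {"dx":-25,"dy":-3,"dz":1,"wx":0,"wy":0,"wz":0.05,"claw":4},
    {"dx":-52,"dy":-6,"dz":1,"wx":0,"wy":-0.01,"wz":0.1,"claw":4},
    {"dx":-80,"dy":-10,"dz":2,"wx":0,"wy":-0.02,"wz":0.16,"claw":4},
    {"dx":-105,"dy":-14,"dz":3,"wx":0,"wy":-0.03,"wz":0.21,"claw":4},
    {"dx":-118,"dy":-16,"dz":3,"wx":0,"wy":-0.037,"wz":0.237,"claw":4}
  ]
}}

```text
time_s: 15.5
tcp_pos: [441.5, 63.0, 224.1]
tool_rot: [0.059, 0.756, 0.649, 0.051]
ft_force: [0.1, -0.0, -2.6]
opening: 0.108
```

```bash
bash q.sh "
c=cur();mouth(c)
pour(0.05,-95,185,0,c)
from plant import get_image
out=[]
for n,(x,y,w) in {'top':(230,120,100),'scene':(300,120,120)}.items():
  f=get_image(n)['frame'];f=f[y:y+w,x:x+w];out.append(cv2.resize(f,(400,400),interpolation=2))
cv2.imwrite('pics/s5.png',np.hstack(out))"
```

```text
mouth in unit [-141.4   -2.1  209.8] dip -0.157
tcp now [441.5  63.  224.1] j [ 0.18 -0.1  -0.55  0.98 -0.05  1.9 ] F [ 0.1 -0.  -2.6] t 15.5 op 9.2
  d [ 2.  50.1 12.6] w [ 0.207 -0.    -0.003] | alt w [-0.    -0.324  3.122]
```

View pics/s5.png

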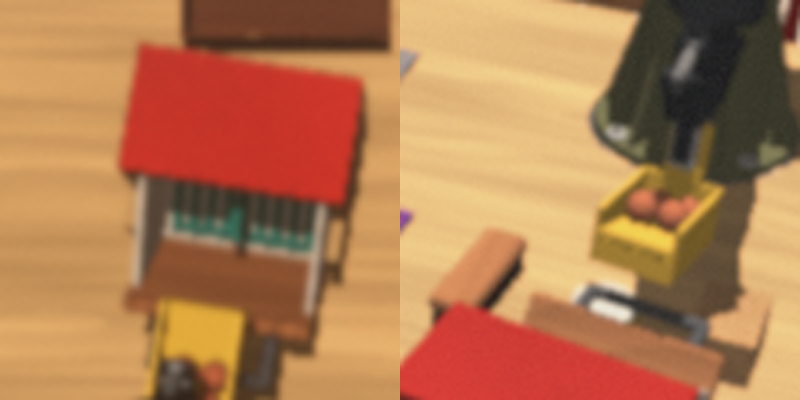

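The top view shows the plate flat in the bin: even teal bars, straight front edge parallel to the bin, and a uniform 10 mm white gap. The balls are all still in the scoop. Now I move the mouth over the bin.

Request:
{"op": "drive_tool", "data": {
  "increments": [
    {"dx":1,"dy":8,"dz":1,"wx":0.02,"wy":0,"wz":0,"claw":4},
    {"dx":2,"dy":20,"dz":4,"wx":0.05,"wy":0,"wz":0,"claw":4},
    {"dx":2,"dy":32,"dz":7,"wx":0.1,"wy":0,"wz":0,"claw":4},
    {"dx":2,"dy":44,"dz":10,"wx":0.15,"wy":0,"wz":0,"claw":4},
    {"dx":2,"dy":50,"dz":12,"wx":0.2,"wy":0,"wz":0,"claw":4}
  ]
}}

```text
time_s: 16.1
tcp_pos: [494.3, 58.9, 220.2]
tool_rot: [-0.017, 0.758, 0.652, -0.014]
ft_force: [0.1, -0.1, -1.9]
opening: 0.108
```

```bash
bash q.sh "
c=cur();mouth(c)
for t,z in((.15,178),(.25,172),(.35,167),(.45,163),(.55,160),(.7,158),(.85,158)): pour(t,-95,z,0,c)
"|grep -v now
```

```text
mouth in unit [-93.5   2.  186.4] dip 0.044
  d [-2.   2.6 -1.6] w [ 0.106 -0.002 -0.   ] | alt w [-3.000e-03 -1.660e-01  3.137e+00]
  d [-2.   7.3 -4.6] w [ 0.206 -0.002 -0.   ] | alt w [-3.000e-03 -3.230e-01  3.125e+00]
  d [-2.  12.8 -8.1] w [ 0.306 -0.002 -0.   ] | alt w [-3.000e-03 -4.790e-01  3.105e+00]
  d [ -2.   19.1 -12.1] w [ 0.406 -0.002 -0.   ] | alt w [-3.000e-03 -6.330e-01  3.077e+00]
  d [ -2.   26.1 -16.4] w [ 0.506 -0.002 -0.   ] | alt w [-3.000e-03 -7.860e-01  3.042e+00]
  d [ -2.   37.8 -24. ] w [ 0.656 -0.002  0.   ] | alt w [ 0.003  1.012 -2.974]
  d [ -1.9  50.7 -31.7] w [ 0.806 -0.002  0.   ] | alt w [ 0.003  1.232 -2.89 ]
```

Request:
{"op": "drive_tool", "data": {
  "increments": [
    {"dx":-2,"dy":3,"dz":-2,"wx":0.106,"wy":0,"wz":0,"claw":4},
    {"dx":-2,"dy":7,"dz":-5,"wx":0.206,"wy":0,"wz":0,"claw":4},
    {"dx":-2,"dy":13,"dz":-8,"wx":0.306,"wy":0,"wz":0,"claw":4},
    {"dx":-2,"dy":19,"dz":-12,"wx":0.406,"wy":0,"wz":0,"claw":4},
    {"dx":-2,"dy":19,"dz":-12,"wx":0.406,"wy":0,"wz":0,"claw":4}
  ]
}}

```text
time_s: 16.6
tcp_pos: [514.9, 54.6, 226.0]
tool_rot: [-0.172, 0.738, 0.635, -0.148]
ft_force: [-0.1, 0.3, -3.0]
opening: 0.108
```

```bash
bash q.sh "
c=cur();mouth(c)
for t,z in((.55,160),(.7,158),(.85,158)): pour(t,-95,z,0,c)
from plant import get_image
out=[]
for n,(x,y,w) in {'top':(230,120,100),'scene':(300,120,120)}.items():
  f=get_image(n)['frame'];f=f[y:y+w,x:x+w];out.append(cv2.resize(f,(400,400),interpolation=2))
cv2.imwrite('pics/s6.png',np.hstack(out))"
```

```text
mouth in unit [-94.1   0.8 156.9] dip 0.458
tcp now [514.9  54.6 226. ] j [0.05 0.56 0.21 1.67 0.09 1.75] F [-0.1  0.3 -3. ] t 16.6 op 9.3
  d [ -0.8   0.9 -11.1] w [ 0.092 -0.     0.   ] | alt w [ 1.000e-03  1.440e-01 -3.138e+00]
tcp now [514.9  54.6 226. ] j [0.05 0.56 0.21 1.67 0.09 1.75] F [-0.1  0.3 -3. ] t 16.6 op 9.3
  d [ -0.8   8.6 -22.7] w [ 0.242 -0.     0.   ] | alt w [ 0.     0.379 -3.118]
tcp now [514.9  54.6 226. ] j [0.05 0.56 0.21 1.67 0.09 1.75] F [-0.1  0.3 -3. ] t 16.6 op 9.3
  d [ -0.8  17.3 -35. ] w [ 0.392 -0.     0.   ] | alt w [ 0.     0.611 -3.081]
```

View pics/s6.png

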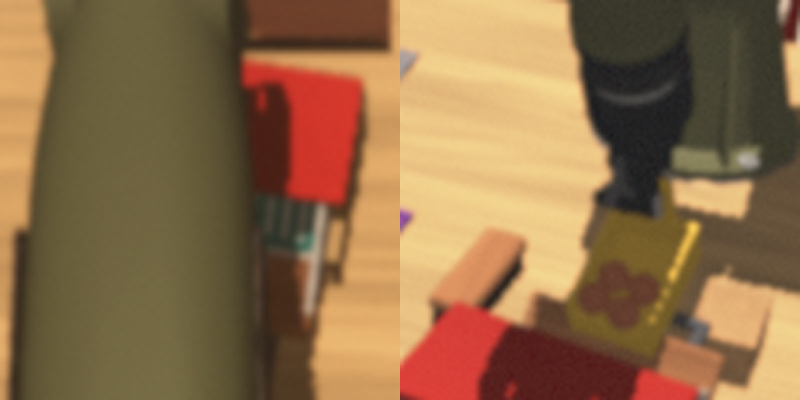

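The balls are on their way down the scoop. I tip a little further and let them roll.

Request:
{"op": "drive_tool", "data": {
  "increments": [
    {"dx":-1,"dy":1,"dz":-8,"wx":0.05,"wy":0,"wz":0,"claw":4},
    {"dx":-1,"dy":1,"dz":-10,"wx":0.09,"wy":0,"wz":0,"claw":4},
    {"dx":-1,"dy":4,"dz":-16,"wx":0.15,"wy":0,"wz":0,"claw":4},
    {"dx":-1,"dy":8,"dz":-22,"wx":0.24,"wy":0,"wz":0,"claw":4},
    {"dx":-1,"dy":8,"dz":-22,"wx":0.24,"wy":0,"wz":0,"claw":4}
  ]
}}

```text
time_s: 17.2
tcp_pos: [530.6, 51.6, 243.0]
tool_rot: [-0.258, 0.712, 0.614, -0.222]
ft_force: [-0.1, 0.7, -2.2]
opening: 0.11
```

```bash
bash q.sh "
c=cur();mouth(c)
for t,z in((.7,160),(.85,160),(1,162)): pour(t,-95,z,0,c)
from plant import get_image
out=[]
for n,(x,y,w) in {'top':(230,120,100),'scene':(300,120,120)}.items():
  f=get_image(n)['frame'];f=f[y:y+w,x:x+w];out.append(cv2.resize(f,(400,400),interpolation=2))
cv2.imwrite('pics/s7.png',np.hstack(out))"
```

```text
mouth in unit [-96.3   0.3 158.8] dip 0.694
tcp now [530.6  51.6 243. ] j [0.03 0.81 0.55 1.99 0.11 1.71] F [-0.1  0.7 -2.2] t 17.2 op 9.4
  d [-0.1  0.4 -2.4] w [ 0.006 -0.     0.001] | alt w [ 0.    0.01 -3.14]
tcp now [530.6  51.6 243. ] j [0.03 0.81 0.55 1.99 0.11 1.71] F [-0.1  0.7 -2.2] t 17.2 op 9.4
  d [ -0.2   6.  -16.3] w [0.156 0.    0.001] | alt w [-0.     0.245 -3.131]
tcp now [530.6  51.6 243. ] j [0.03 0.81 0.55 1.99 0.11 1.71] F [-0.1  0.7 -2.2] t 17.2 op 9.4
  d [ -0.2  12.3 -30.9] w [0.306 0.    0.001] | alt w [-0.     0.479 -3.104]
```

View pics/s7.png

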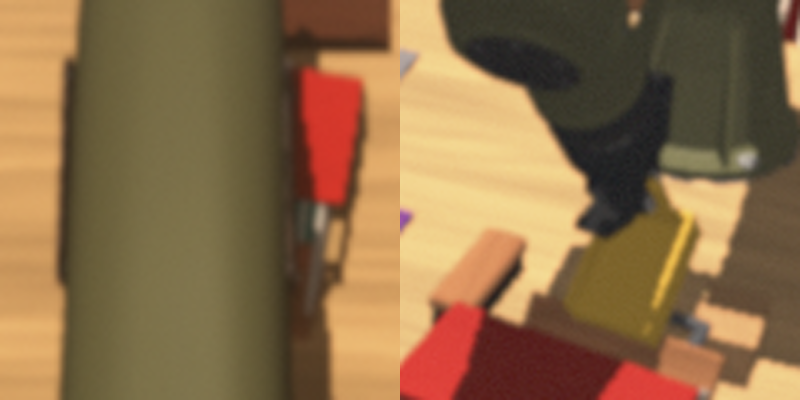

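The scoop looks empty. I raise it and level it away.

```bash
bash q.sh "
c=cur()
for t,x,z in((.6,-97,180),(.45,-105,195),(.3,-115,205),(.15,-130,212),(0,-145,215)): pour(t,x,z,0,c)" | grep -v now
```

```text
d [ -0.2 -14.4  -4.8] w [-0.087 -0.001  0.002] | alt w [ 1.000e-03 -1.370e-01 -3.137e+00]
  d [ -0.2 -32.1   3.6] w [-0.237 -0.001  0.002] | alt w [ 2.000e-03 -3.710e-01 -3.118e+00]
  d [ -0.2 -46.   17.3] w [-0.387 -0.001  0.002] | alt w [ 2.000e-03 -6.040e-01 -3.081e+00]
  d [ -0.2 -59.6  36.2] w [-0.537 -0.001  0.002] | alt w [ 2.000e-03 -8.330e-01 -3.027e+00]
  d [ -0.2 -68.5  57.8] w [-0.687 -0.001  0.002] | alt w [ 2.000e-03 -1.058e+00 -2.957e+00]
```

Request:
{"op": "drive_tool", "data": {
  "increments": [
    {"dx":0,"dy":-14,"dz":-5,"wx":-0.087,"wy":0,"wz":0,"claw":4},
    {"dx":0,"dy":-32,"dz":4,"wx":-0.237,"wy":0,"wz":0,"claw":4},
    {"dx":0,"dy":-46,"dz":17,"wx":-0.387,"wy":0,"wz":0,"claw":4},
    {"dx":0,"dy":-60,"dz":36,"wx":-0.537,"wy":0,"wz":0,"claw":4},
    {"dx":0,"dy":-68,"dz":58,"wx":-0.687,"wy":0,"wz":0,"claw":4}
  ]
}}

```text
time_s: 17.8
tcp_pos: [441.4, 65.4, 247.6]
tool_rot: [-0.004, 0.757, 0.653, 0.0]
ft_force: [0.7, 1.3, 0.5]
opening: 0.113
```

```bash
bash q.sh "
c=cur();mouth(c);pour(0,-145,215,0,c)
T=np.array([np.cos(SC[2]),np.sin(SC[2])])*-47+SC[:2]
inc([*T,180],rotdown(SC[2]),c)
from plant import get_image
out=[]
for n,(x,y,w) in {'top':(230,120,100),'scene':(300,120,120)}.items():
  f=get_image(n)['frame'];f=f[y:y+w,x:x+w];out.append(cv2.resize(f,(400,400),interpolation=2))
cv2.imwrite('pics/s8.png',np.hstack(out))"
```

```text
mouth in unit [-145.5    0.9  217.3] dip 0.006
tcp now [441.4  65.4 247.6] j [ 0.14  0.02 -0.36  1.19  0.01  1.86] F [0.7 1.3 0.5] t 17.8 op 9.7
  d [-0.6  0.4  2.9] w [-0.006 -0.006  0.001] | alt w [ 0.009 -0.009 -3.141]
tcp now [441.4  65.4 247.6] j [ 0.14  0.02 -0.36  1.19  0.01  1.86] F [0.7 1.3 0.5] t 17.8 op 9.7
  d [167.  -32.6  68.7] w [-0.004 -0.007 -0.398] | alt w [-0.01   0.006  2.744]
```

View pics/s8.png

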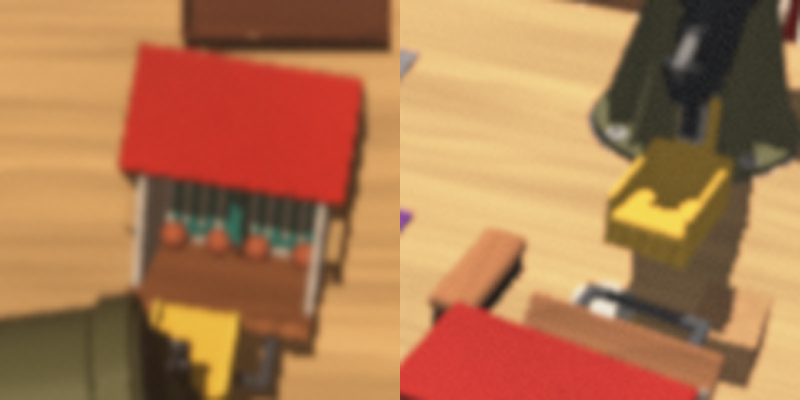

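All four balls lie in the bin in front of the tab on the plate (top px (273,178), (284,180), (294,181), (305,183)), and the scoop is empty. I take the scoop back to its old place.

Request:
{"op": "drive_tool", "data": {
  "increments": [
    {"dx":40,"dy":-8,"dz":10,"wx":0,"wy":0,"wz":-0.1,"claw":4},
    {"dx":85,"dy":-16,"dz":25,"wx":0,"wy":0,"wz":-0.2,"claw":4},
    {"dx":130,"dy":-25,"dz":45,"wx":0,"wy":0,"wz":-0.3,"claw":4},
    {"dx":167,"dy":-33,"dz":68,"wx":-0.004,"wy":-0.007,"wz":-0.398,"claw":4},
    {"dx":167,"dy":-33,"dz":68,"wx":-0.004,"wy":-0.007,"wz":-0.398,"claw":4}
  ]
}}

```text
time_s: 18.4
tcp_pos: [410.4, 237.4, 173.3]
tool_rot: [-0.008, 0.609, 0.793, -0.006]
ft_force: [-0.4, -0.9, -0.8]
opening: 0.109
```

```bash
bash q.sh "
c=cur()
T=np.array([np.cos(SC[2]),np.sin(SC[2])])*-47+SC[:2]
inc([*T,60],rotdown(SC[2]),c)"
```

```text
tcp now [410.4 237.4 173.3] j [ 0.52  0.13 -0.42  1.04  0.01  1.83] F [-0.4 -0.9 -0.8] t 18.4 op 9.3
  d [ -8.   24.2 112.8] w [-0.02  -0.005  0.011] | alt w [ 0.008 -0.032 -3.131]
```

Request:
{"op": "drive_tool", "data": {
  "increments": [
    {"dx":-4,"dy":12,"dz":15,"wx":-0.01,"wy":-0.003,"wz":0.01,"claw":4},
    {"dx":-8,"dy":24,"dz":35,"wx":-0.02,"wy":-0.005,"wz":0.011,"claw":4},
    {"dx":-8,"dy":24,"dz":60,"wx":-0.02,"wy":-0.005,"wz":0.011,"claw":4},
    {"dx":-8,"dy":24,"dz":80,"wx":-0.02,"wy":-0.005,"wz":0.011,"claw":4},
    {"dx":-8,"dy":24,"dz":95,"wx":-0.02,"wy":-0.005,"wz":0.011,"claw":4}
  ]
}}

```text
time_s: 18.9
tcp_pos: [433.1, 235.3, 78.8]
tool_rot: [0.0, 0.614, 0.789, 0.001]
ft_force: [0.7, 0.2, -1.8]
opening: 0.107
```

```bash
bash q.sh "
c=cur()
T=np.array([np.cos(SC[2]),np.sin(SC[2])])*-47+SC[:2]
inc([*T,59],rotdown(SC[2]),c)"
```

```text
tcp now [433.1 235.3  78.8] j [ 0.5   0.23 -0.53  0.81  0.    1.82] F [ 0.7  0.2 -1.8] t 18.9 op 9.1
  d [ 0.5  0.5 19.8] w [ 0.003 -0.001 -0.001] | alt w [-2.000e-03 -4.000e-03  3.141e+00]
```

Request:
{"op": "drive_tool", "data": {
  "increments": [
    {"dx":0,"dy":0,"dz":7,"wx":0.003,"wy":0,"wz":0,"claw":4},
    {"dx":0,"dy":0,"dz":13,"wx":0.003,"wy":0,"wz":0,"claw":4},
    {"dx":0,"dy":0,"dz":18,"wx":0.003,"wy":0,"wz":0,"claw":4},
    {"dx":0,"dy":0,"dz":20,"wx":0.003,"wy":0,"wz":0,"claw":4},
    {"dx":0,"dy":0,"dz":21,"wx":0.003,"wy":0,"wz":0,"claw":4}
  ]
}}

```text
time_s: 19.4
tcp_pos: [433.3, 235.7, 58.6]
tool_rot: [-0.001, 0.614, 0.789, 0.001]
ft_force: [-5.4, -1.6, 15.7]
opening: 0.109
```

Touchdown (16 N). Release slowly and lift straight up.

Request:
{"op": "drive_tool", "data": {
  "increments": [
    {"dx":0,"dy":0,"dz":-1,"wx":0,"wy":0,"wz":0,"claw":20},
    {"dx":0,"dy":0,"dz":-1,"wx":0,"wy":0,"wz":0,"claw":36},
    {"dx":0,"dy":0,"dz":-2,"wx":0,"wy":0,"wz":0,"claw":36},
    {"dx":0,"dy":0,"dz":-30,"wx":0,"wy":0,"wz":0,"claw":36},
    {"dx":0,"dy":0,"dz":-75,"wx":0,"wy":0,"wz":0,"claw":36}
  ]
}}

```text
time_s: 19.9
tcp_pos: [431.1, 234.3, 132.1]
tool_rot: [-0.002, 0.614, 0.789, -0.002]
ft_force: [1.3, 0.3, 0.2]
opening: 0.424
```

Request:
{"op": "drive_tool", "data": {
  "increments": [
    {"dx":0,"dy":0,"dz":-50,"wx":0,"wy":0,"wz":0,"claw":36},
    {"dx":0,"dy":0,"dz":-100,"wx":0,"wy":0,"wz":0,"claw":36},
    {"dx":50,"dy":-40,"dz":-120,"wx":0,"wy":0,"wz":0,"claw":36},
    {"dx":100,"dy":-60,"dz":-120,"wx":0,"wy":0,"wz":0,"claw":36},
    {"dx":150,"dy":-70,"dz":-120,"wx":0,"wy":0,"wz":0,"claw":36}
  ]
}}

```text
time_s: 20.4
tcp_pos: [336.2, 345.7, 253.8]
tool_rot: [-0.002, 0.615, 0.789, -0.001]
ft_force: [1.0, -0.1, -1.2]
opening: 0.421
```

```bash
bash q.sh "
from plant import get_image
for n in('top','scene'):
  f=get_image(n)['frame'];cv2.imwrite('pics/e_%s.png'%n,f)
f=cv2.imread('pics/e_top.png');g=cv2.imread('pics/e_scene.png')
cv2.imwrite('pics/e1.png',np.hstack([cv2.resize(f[130:220,240:330],(400,400),interpolation=2),cv2.resize(g[190:290,380:480],(400,400),interpolation=2)]))
"
```

View pics/e1.png

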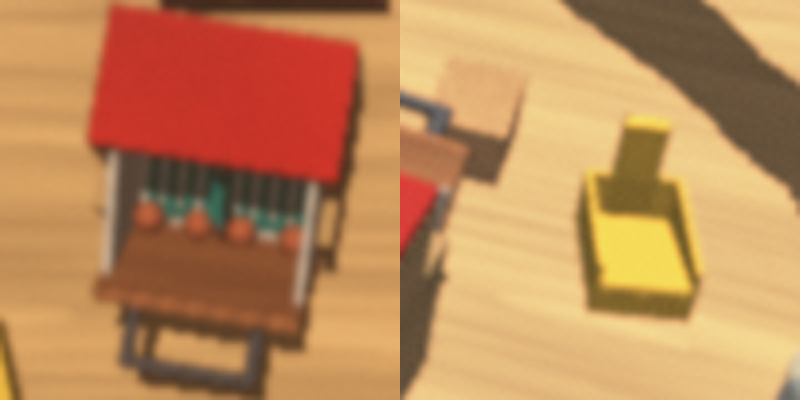

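View pics/e_top.png

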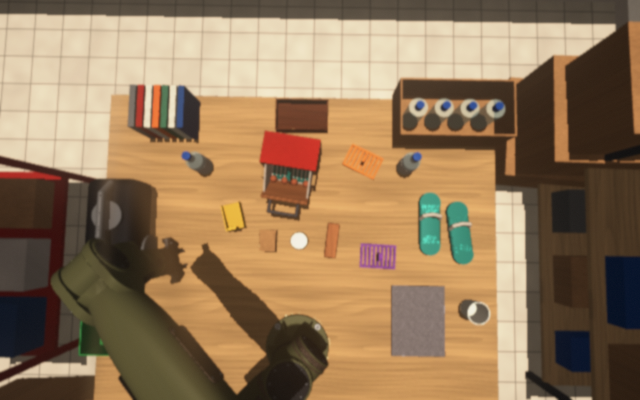

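View pics/e_scene.png

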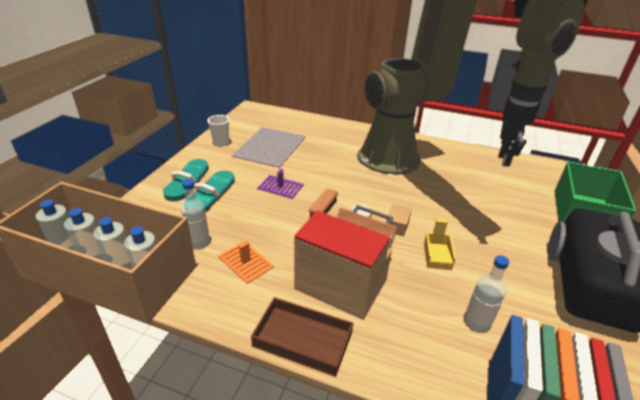

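The four balls sit on the plate with the bin open, the scoop stands upright and empty at (233,216), and the bystanders look unmoved. Last numeric check: bin angle, plate edge and bystander differences.

```bash
bash q.sh "
k=400/90
D=lambda x,y:cp(x,y,240,130,k)
hs=[(50,D(128,358)),(-50,D(250,382))]
f=lambda a:np.concatenate([proj('top',binpt(U,a[0],(-54,y,150)))[0]-uv for y,uv in hs])
s=least_squares(f,[.5]);print('ang',s.x,s.fun.round(1))
img=cv2.resize(cv2.imread('pics/e_top.png')[130:220,240:330],(720,720)[:2],interpolation=2)[:600]
def L(P,col):
  q=((proj('top',P)-[240,130]+.5)*8-.5).round().astype(int);cv2.polylines(img,[q.reshape(-1,1,2)],True,col,1)
for sx in (0,):
  L([binpt(U,.6,(56+a,b,12)) for a,b in((45,67),(45,-67),(-45,-67),(-45,67))],(255,0,255))
L([binpt(U,.6,(a,b,6)) for a,b in((112,75),(112,-75),(0,-75),(0,75))],(255,255,0))
cv2.imwrite('pics/e2.png',img)
for n in('top','scene'):
  d=cv2.absdiff(cv2.imread(f'pics/{n}0.png'),cv2.imread(f'pics/e_{n}.png')).max(2)
  for nm,(u,v,r) in ({'tin':(299,241,9),'brush':(332,240,14),'carton':(268,240,9),'sand0':(430,222,20),'sand1':(460,232,20),'b0':(200,162,14),'b1':(410,162,14)} if n=='top' else {'b0':(485,295,25),'b1':(195,215,25),'brush':(325,200,14)}).items(): print(n,nm,round(float(d[v-r:v+r,u-r:u+r].mean()),1),end='; ')
"
```

```text
ang [0.61668959] [-0.7  0.4 -0.4 -0.4]
top tin 2.1; top brush 2.7; top carton 1.8; top sand0 2.5; top sand1 2.4; top b0 2.1; top b1 2.4; scene b0 1.9; scene b1 2.1; scene brush 2.6;
```

View pics/e2.png

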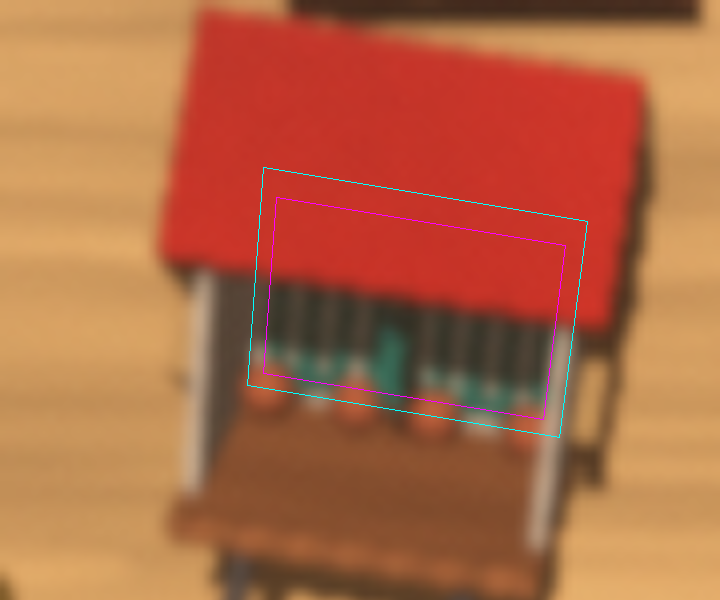

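```bash
bash q.sh "
img=cv2.resize(cv2.imread('pics/f_top.png')[160:200,260:320],None,fx=12,fy=12,interpolation=2)
def P(l): return tuple(((proj('top',binpt(U,.6,l))[0]-[260,160]+.5)*12-.5).round().astype(int).tolist())
for x,c in((11,(255,0,255)),(101,(255,0,255))): cv2.line(img,P((x,67,12)),P((x,-67,12)),c,1)
cv2.line(img,P((0,75,6)),P((0,-75,6)),(255,255,0),1)
cv2.line(img,P((42,-6,74)),P((42,6,74)),(0,0,255),1);cv2.line(img,P((70,-6,74)),P((70,6,74)),(0,0,255),1)
cv2.line(img,P((42,0,74)),P((42,0,12)),(0,0,255),1)
cv2.imwrite('pics/e3.png',img)
"
```

```text
(no output)
```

View pics/e3.png

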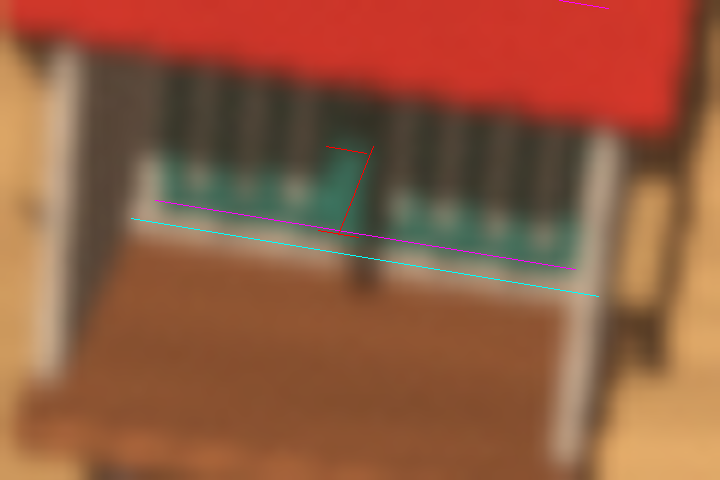

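```bash
python3 -c "
from plant import *
s=read_state();print(s['time_s'],s['ft_force'].round(1));print(close_job())"
```

```text
20.5 [ 0.1  0.1 -0.5]
the job is handed in; nothing more can be done
None
```

I pulled the bin open to its stop and laid the teal plate flat on its floor. Then I poured all four balls from the scoop onto the plate and set the empty scoop back upright where it had stood. The job was handed in at 20.5 s with the robot touching nothing.

- **Bin:** it stopped moving as the force rose to about 40 N, and the last image fit gave 0.617 rad, which matches the 0.6 rad stop within the calibration.
- **Plate:** it met the bin floor at the expected depth with about 17 N. Its front edge is straight and parallel to the bin, so it lies flat.
- **Balls:** the last top view shows all four side by side at the lower front edge, against the bin's front.
- **Bystanders:** image differences against the start show none of those compared moved.

**Less certain or not as planned:**
- The plate's front edge is about 11 to 14 mm from the bin's front wall, so the balls rest close to that edge. I judged them still supported by the plate and did not nudge it.
- The two cameras disagree by 4 to 7 mm along x, so I used their average, which held at the handle, plate and scoop.
- While lifting the scoop I first tipped it 0.15 rad the wrong way, mouth down. That is under its 0.22 rad limit, no ball fell out, and I corrected it at once.

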